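# Pack and secure an instrument cassette for the autoclave

## Robot

A 7-joint arm with a two-finger parallel gripper is mounted at the origin on a cart in front of the work surface, level with it; the furniture and walls round the work are solid. World frame = base frame: x ahead of the robot, y to its left, z up, the work surface at z = 0. Lengths are in m, angles in rad, forces in N, time in s.
With the tool pointing down it reaches from about 0.4 to 0.85 m from the base axis. Payload 4.5 kg.
Tool frame: the origin (TCP) lies midway between the tips of the shut fingers; the grasp point (between the pads) lies 19 mm behind it; z points along the fingers, y is the line along which they close (so a half turn about z gives the same grasp; the last joint's range is limited). The gripper opens to 88 mm and grips with 3 to 60 N. Pads are 18 mm wide; open, the fingers measure 123 mm over their backs; the gripper's body (75 mm by 187 mm) begins 45 mm behind the grasp point.
Start: joints at [-1.221, 0.689, -0.195, 1.565, 0.157, 0.902, -0.215], TCP at [0.194, 0.594, 0.203] pointing down, gripper open.
Joint ranges: [-3.01, 3.01], [-0.46, 2.08], [-1.47, 1.51], [0.13, 2.56], [-1, 4.14], [0.04, 2.09], [-2.66, 2.66]. Speed limits (rad/s): [2.57, 2.57, 3.14, 3.14, 3.14, 3.14, 3.14].

## Interface

Orientations are given as a unit quaternion [x, y, z, w].
In Python, from plant import * gives the robot as it stands.
- The arm moves only by the tool send_rows, never from a script. Its argument "targets" is a list of rows, each a list of 2 entries, a list of its own where there are three numbers: the shift along the tool's x, y, z in units of 0.3 m (1.0 is 0.3 m), then the turn, a rotation vector about the tool's x, y, z in units of pi rad (1.0 is pi rad). A call has 1 to 12 rows; each row is the pose to reach, as a shift and turn from the pose commanded when the call began, along the tool's axes at that moment, turning the shorter way round; what a row does not reach only later rows make up. A row lasts 1/8 s, in which the tool goes at most 62.5 mm and 10.7 degrees, less where a joint would pass 70% of its speed; a pose out of reach is approached as far as the arm can. A call with a number of a shift or a turn outside -1 to 1 is refused whole. A call with a gripper value outside its range is refused whole. "fingers" is the opening, from 0 (shut) to 1 (fully open), set as the call begins (left out, the last holds). The fingers move at their own pace and stop on an object; "newtons" is the grip in N (left out, the last holds). Time passes only in rows, so rows that repeat a pose let the fingers close. It gives the time, the measured TCP pose, the force, the opening and the grip force at its end, in the units of the state.
- get_state(): the state, without advancing time (a new reading comes with each control period).
- snapshot(name): name is "side" or "top" or "wrist"; returns a dict with "img" (384x512x3 uint8, blue, green, red), "fx", "fy", "cx", "cy" (pixels), "cam_to_world" (4x4, takes a point from camera to world coordinates); the wrist camera has in their place "T_tool_cam" (4x4, takes a point from camera to tool coordinates, whose origin is the TCP and whose axes are the flange's). Camera axes: x right, y down, z forward; pixel columns grow to the right and rows downward; lengths in m; the calibration is good to about 2 mm. A picture is of the moment at which its call begins: read the wrist's pose just before it. There is no depth.
- finish_job(): hands the job in; it is judged then, once.
The state is a dict: "clock": time; "q": joint angles; "qd": joint speeds; "joint_torque": joint torques, N m; "tool_pos": TCP position; "eef_rot": TCP orientation; "contact_force": force on the tool from outside, world axes, zero at the start; "moment": the same for the moment, N m; "opening": opening from 0.0 (shut) to 1.0 (fully open); "finger_force": force on a finger pad.
Only numpy, scipy, OpenCV 4.12 (cv2) and the standard library are available. Lean on these libraries where they do the work, as an engineer would, in place of code of your own. Each camera call takes 0.05 s, during which the arm holds its last target. There are 200 camera calls.

## Task

These dissecting instruments go to the autoclave next: lay the forceps and the scissors flat and side by side in the open steel cassette, lengthwise and resting across both rubber rails. Then swing the lid fully shut and turn both turnbuttons square across its front edge, so that it cannot come open. Leave the other things on the bench where they are.

Things in the scene. Friction and masses are not known exactly. Their poses are not given: they have to be found in the camera images.
- cassette: slotted steel instrument tray fixed to the bench, 150 (x) x 200 (y) x 30 mm high, walls 3 mm, floor top 4 mm up; origin at the centre of its underside, x away from the robot to the hinge side, y left, z up. Two black rubber rails 8 mm wide run along x at y = -32 and +32 mm, tops 14 mm above the origin. Two ledges in front of its front wall, out to x = -112 mm, carry the turnbuttons
- lid (a joint): hinge of the slotted flat lid, rad: 0 = fully shut, 1.57 = upright, limit 1.85 leaning back; stiff (0.22 N m of friction), stays where it is left. The lid is 4 mm thick and 200 mm wide; shut, its top is 36 mm above the bench; it reaches 156 mm from the hinge line, and a lift tab 40 mm wide at the middle of its free edge 14 mm farther
- lid_hinge (a point): middle of the lid's hinge line, which runs along the cassette's y, 79 mm behind the cassette's centre and 34 mm above the bench. The point turns with the lid: its x points from the free edge to the hinge, its z out of the lid's outer face (up when shut)
- lid_tab (a point): middle of the outer face of the lift tab on the lid's free edge, 162 mm from the hinge line; moves with the lid
- turn_left (a joint): left turnbutton (cassette's +y side), rad: 0 = square across the lid's front edge (secured), about 1.5 = bar parallel to that edge, clear of the lid; limits -0.12 and 1.75; turns clockwise from above to reach 0. Friction 0.06 N m, stays where left. Turned in too early, its bar blocks the lid
- turn_left_fin (a point): centre of the left turnbutton's upright thumb fin, on its vertical pivot, 51 mm above the bench; x = -97, y = +62 mm from the cassette's centre. Steel bar along the point's x, 70 mm long (35 to each side), 16 mm wide, 4 mm thick, top 42 mm above the bench; on it along the bar the fin, 42 mm long, 9 mm thick (point's y), top 60 mm above the bench. The point turns with the bar
- turn_right (a joint): right turnbutton (cassette's -y side), mirror image of the left: 0 = square across the lid's front edge (secured), about 1.5 = clear of the lid; limits -0.12 and 1.75; it turns anticlockwise seen from above to reach 0. Friction 0.06 N m
- turn_right_fin (a point): centre of the right turnbutton's thumb fin, like turn_left_fin, 62 mm to the right of the cassette's centre
- forceps: straight fine steel forceps, loose, lying on the bench, 116 mm long (its x) by 9 mm (y) by 8 mm (z), 18 g; origin at the centre of the underside. Pinch across the 9 mm near the middle
- scissors: closed steel dissecting scissors, one rigid piece, loose, lying flat, 7 mm thick, 60 g; x along them: blade tips at x = +86 mm, two finger rings (61 mm wide over both) back to x = -74 mm. Origin on the underside below the solid joint, 30 mm long (x) and 13 mm wide (y): pinch there, near the centre of mass
- slide_carton: white and blue carton of slides, 55x80x30 mm, behind the cassette; bystander; origin at the centre of its underside
- timer: white countdown timer, 62x62x20 mm, left of the cassette; bystander; origin at the centre of its underside
- pen_blue: white pen with a blue cap, 137 mm long, 12 mm thick, at the left, near the timer; bystander; origin at its middle

How it is judged:
By the outcome, as a careful person would: the job done as asked, in the order asked, and still so for the second after the job is handed in, with the robot touching nothing.
It also fails if it takes over 72 s, if anything falls off the work surface, if the arm or the gripper's body presses on something with over 40 N, if the wrist force passes 120 N, or if a joint passes its speed limit or range.

## Working session

There is one attempt and no reset: what is moved stays moved. The work goes in short steps, Python scripts to look and compute and a tool call to move; the robot and the scene stay as the last step left them, time stands still between calls to the robot, and variables do not carry over. Pictures are saved under pics/ and viewed, at most 10 in all, crops included, and the job is handed in when it is done.

Besides the shell and the picture viewer there is one more tool, called after "Request:" by a JSON object that holds its "name" and its "arguments", one argument or row to a line. send_rows: Moves the arm, as the interface text tells. Its arguments: {"type":"object","properties":{"targets":{"type":"array"},"fingers":{"type":"number"},"newtons":{"type":"number"}},"required":["targets"]}

```bash
mkdir -p pics; ls
python3 - <<'E'
from plant import *
import cv2,json
s=get_state();print({k:s[k] for k in("clock","tool_pos","eef_rot","opening","contact_force")})
a=snapshot("top");b=snapshot("side")
for n,d in(("top",a),("side",b)):
    cv2.imwrite(f"pics/{n}0.png",d["img"]);print(n,d["fx"],d["fy"],d["cx"],d["cy"],d["cam_to_world"])
import pickle;pickle.dump((a,b),open("s0.pkl","wb"))
E
```

```text
pics
{'clock': 0.0, 'tool_pos': array([0.19395408, 0.59338758, 0.20249621]), 'eef_rot': array([ 1.57194001e-01,  9.87567292e-01, -9.41041366e-04, -6.84495241e-05]), 'opening': 1.004517432822233, 'contact_force': array([ 0.75151182,  0.06248459, -0.3630967 ])}
top 481.24975931666063 481.24975931666063 252.26010382698212 191.34506327624962 [[-0.01529267 -0.9984314   0.05385982  0.51361452]
 [-0.9997153   0.01625461  0.01746755 -0.01823504]
 [-0.01831562 -0.05357736 -0.99839572  1.36542909]
 [ 0.          0.          0.          1.        ]]
side 428.80001507853535 428.80001507853535 255.5756638069646 190.32177639625203 [[-0.50404229  0.62096865 -0.60028269  1.30902426]
 [ 0.86347758  0.37732081 -0.33471701  0.39167601]
 [ 0.01865038 -0.68704217 -0.72637815  0.93046625]
 [ 0.          0.          0.          1.        ]]
```

Run:
```python
import cv2
for n in("top","side"):
    i=cv2.imread(f"pics/{n}0.png");cv2.imwrite(f"pics/{n}0b.png",cv2.resize(i,(800,600),interpolation=cv2.INTER_CUBIC))
```

```text
(no output)
```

View pics/top0b.png

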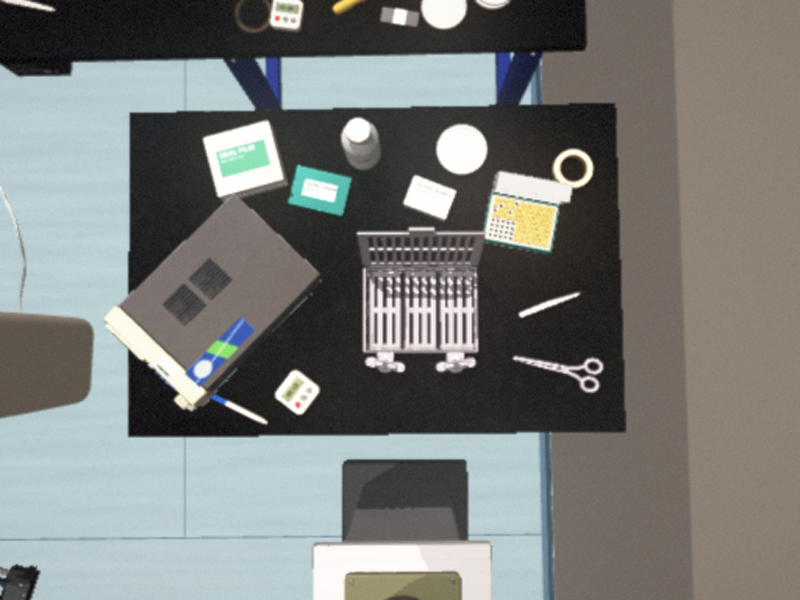

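View pics/side0b.png

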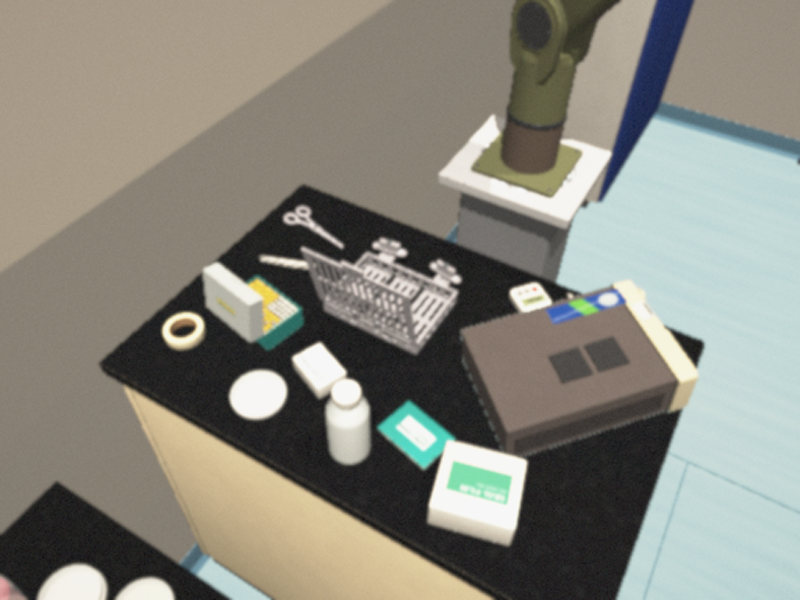

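The top view (800x600) shows the cassette centred near (420,310) with its lid open behind it. The forceps are near (550,304). The scissors run from their tips at (515,358) to the rings at (590,375). The carton is at (430,197), the timer at (297,392) and the pen at (240,408). The side view confirms the lid leans near upright and that a tall appliance stands on the left.

```bash
cat > h.py <<'E'
import numpy as np, cv2, pickle
from scipy.spatial.transform import Rotation as R
from plant import *
def ray(d,u,v):
    T=d["cam_to_world"];p=np.array([(u-d["cx"])/d["fx"],(v-d["cy"])/d["fy"],1.]);return T[:3,3],T[:3,:3]@p
def plane(d,u,v,z):
    o,r=ray(d,u,v);return o+r*(z-o[2])/r[2]
def tri(obs):  # obs: list of (d,u,v)
    A=np.zeros((3,3));b=np.zeros(3)
    for d,u,v in obs:
        o,r=ray(d,u,v);r=r/np.linalg.norm(r);M=np.eye(3)-np.outer(r,r);A+=M;b+=M@o
    return np.linalg.solve(A,b)
def project(d,P):
    T=np.linalg.inv(d["cam_to_world"]);p=T[:3,:3]@np.asarray(P)+T[:3,3];return p[0]/p[2]*d["fx"]+d["cx"],p[1]/p[2]*d["fy"]+d["cy"]
def wrist(save=None):
    s=get_state();d=snapshot("wrist");T=np.eye(4);T[:3,:3]=R.from_quat(s["eef_rot"]).as_matrix();T[:3,3]=s["tool_pos"]
    d["cam_to_world"]=T@d["T_tool_cam"]
    if save: cv2.imwrite(f"pics/{save}.png",d["img"]);pickle.dump(d,open(save+".pkl","wb"))
    return d
def down(yaw,tilt=0):
    """tool z down, tool x at world angle yaw; tilt about tool x afterwards"""
    return R.from_euler('z',yaw)*R.from_euler('x',np.pi)*R.from_euler('x',tilt)
def go(*poses):
    """poses (xyz,R) -> relative shift/turn from present pose"""
    s=get_state();R0=R.from_quat(s["eef_rot"]);p0=np.array(s["tool_pos"])
    for p,r in poses:
        sh=R0.inv().apply(np.array(p)-p0);t=(R0.inv()*r).as_rotvec()
        n=max(np.linalg.norm(sh)/.0625,np.degrees(np.linalg.norm(t))/10.7)
        print([[round(x/.3,4) for x in sh],[round(x/np.pi,4) for x in t]],"rows>=%.1f"%n)
def st():
    s=get_state();print("t%.2f"%s["clock"],np.round(s["tool_pos"],4),"yaw(x) %.3f"%np.arctan2(*R.from_quat(s["eef_rot"]).as_matrix()[[1,0],0]),"zdir",np.round(R.from_quat(s["eef_rot"]).as_matrix()[:,2],3),"F",np.round(s["contact_force"],1),"op %.3f ff %.1f"%(s["opening"],s["finger_force"]),"q",np.round(s["q"],2))
E
python3 - <<'E'
from h import *
a,b=pickle.load(open("s0.pkl","rb"))
k=.64
for n,u,v,z in(("cas FL",366,352,.03),("cas FR",478,352,.03),("hinge L",365,266,.034),("hinge R",482,262,.034),("tip",515,358,.004),("ring",595,376,.004),("fc1",521,316,.004),("fc2",579,294,.004),("tab",422,230,.19)):
    print(n,np.round(plane(a,u*k,v*k,z),3))
# lid top corners: match top/side
print("lidTL",tri([(a,358*k,233*k),(b,408*k,345*k)]),"lidTR",tri([(a,482*k,233*k),(b,303*k,249*k)]))
# appliance roof corners
print("appl",tri([(a,318*k,275*k),(b,462*k,330*k)]),tri([(a,233*k,197*k),(b,512*k,450*k)]))
print(snapshot("wrist")["T_tool_cam"])
go(([.45,.2,.38],down(np.pi)),([.52,-.06,.38],down(np.pi)))
st()
E
```

```text
cas FL [0.492 0.057 0.03 ]
cas FR [ 0.489 -0.142  0.03 ]
hinge L [0.645 0.056 0.034]
hinge R [ 0.649 -0.152  0.034]
tip [ 0.477 -0.21   0.004]
ring [ 0.443 -0.353  0.004]
fc1 [ 0.553 -0.223  0.004]
fc2 [ 0.591 -0.328  0.004]
tab [ 0.685 -0.043  0.19 ]
lidTL [0.69609565 0.0662014  0.08503427] lidTR [ 0.68026529 -0.13939857  0.18540252]
appl [0.62577216 0.13206098 0.09190226] [0.76873018 0.28754372 0.05511692]
[[ 2.41409750e-03 -9.61143135e-01 -2.76039935e-01  7.13493286e-02]
 [ 9.99996857e-01  2.13350198e-03  1.31679907e-03 -1.49676523e-03]
 [-6.76700633e-04 -2.76042247e-01  9.61145265e-01 -1.80967562e-01]
 [ 0.00000000e+00  0.00000000e+00  0.00000000e+00  1.00000000e+00]]
[[np.float64(-1.2186), np.float64(-0.9829), np.float64(-0.5895)], [np.float64(-0.0004), np.float64(-0.0), np.float64(-0.1005)]] rows>=8.0
[[np.float64(-1.7096), np.float64(-1.7342), np.float64(-0.5885)], [np.float64(-0.0004), np.float64(-0.0), np.float64(-0.1005)]] rows>=12.0
t0.15 [0.194  0.5936 0.2027] yaw(x) 2.826 zdir [-0.    -0.001 -1.   ] F [ 0.7  0.5 -0.3] op 1.003 ff 0.0 q [-1.22  0.69 -0.19  1.57  0.16  0.9  -0.22]
```

Request:
{"name": "send_rows", "arguments": {
  "targets": [
    [[0,0,-0.4],[0,0,0]],
    [[0,0,-0.59],[0,0,-0.05]],
    [[-0.3,-0.24,-0.59],[0,0,-0.1]],
    [[-0.5,-0.4,-0.59],[0,0,-0.1]],
    [[-0.7,-0.56,-0.59],[0,0,-0.1]],
    [[-0.9,-0.73,-0.59],[0,0,-0.1]],
    [[-1,-0.81,-0.59],[0,0,-0.1]],
    [[-1,-0.81,-0.59],[0,0,-0.1]]
  ]
}}

```text
clock: 1.15
tool_pos: [0.3947, 0.2833, 0.3797]
eef_rot: [0.001, 1.0, -0.0, 0.0]
contact_force: [0.2, -0.5, -0.6]
opening: 0.996
finger_force: 0.0
```

Run:
```python
from h import *
st();go(([.5,-.045,.38],down(np.pi)),([.5,-.045,.35],down(np.pi)),([.48,-.27,.36],down(np.pi)))
```

```text
t1.15 [0.3947 0.2833 0.3797] yaw(x) 3.140 zdir [ 0. -0. -1.] F [ 0.2 -0.5 -0.6] op 0.996 ff 0.0 q [-0.53  0.31 -0.26  1.68  0.09  1.15  0.75]
[[np.float64(-0.3527), np.float64(-1.0936), np.float64(-0.001)], [np.float64(-0.0), np.float64(0.0), np.float64(-0.0005)]] rows>=5.5
[[np.float64(-0.3527), np.float64(-1.0936), np.float64(0.099)], [np.float64(-0.0), np.float64(0.0), np.float64(-0.0005)]] rows>=5.5
[[np.float64(-0.2873), np.float64(-1.8437), np.float64(0.0658)], [np.float64(-0.0), np.float64(0.0), np.float64(-0.0005)]] rows>=9.0
```

Request:
{"name": "send_rows", "arguments": {
  "targets": [
    [[-0.04,-0.2,0],[0,0,0]],
    [[-0.08,-0.4,0],[0,0,0]],
    [[-0.12,-0.6,0],[0,0,0]],
    [[-0.17,-0.8,0],[0,0,0]],
    [[-0.22,-1,0],[0,0,0]],
    [[-0.22,-1,0],[0,0,0]],
    [[-0.22,-1,0],[0,0,0]]
  ]
}}

```text
clock: 2.02
tool_pos: [0.4591, -0.014, 0.3794]
eef_rot: [0.001, 1.0, 0.0, -0.0]
contact_force: [0.2, -0.0, 0.1]
opening: 0.999
finger_force: 0.0
```

Run:
```python
from h import *
st();d=wrist("w1");cv2.imwrite("pics/w1b.png",cv2.resize(d["img"],(800,600),interpolation=cv2.INTER_CUBIC));print(d["fx"],d["cx"],d["cy"])
```

```text
t2.02 [ 0.4591 -0.014   0.3794] yaw(x) 3.140 zdir [-0.001  0.001 -1.   ] F [ 0.2 -0.   0.1] op 0.999 ff 0.0 q [ 0.02  0.27 -0.12  1.75  0.04  1.13  1.46]
339.5299583096009 259.4999371695222 191.074249937218
```

View pics/w1b.png

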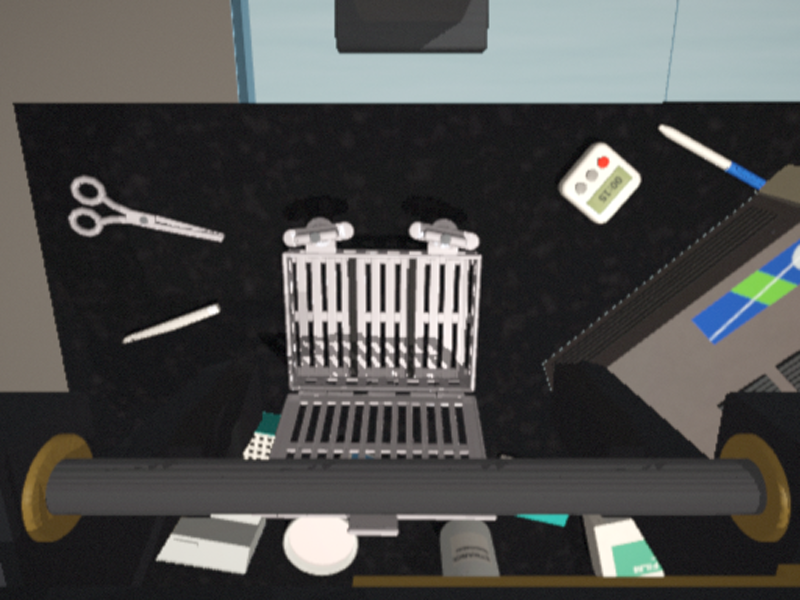

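The wrist view (800x600) shows the scissors with rings at (87,205), joint near (145,220) and tips at (223,238). The forceps run from (123,340) to (218,308). The cassette's front rim runs (284,255)–(480,255), and the two fins are at (319,235) and (445,236). I'll take a second, closer wrist view over the instruments.

Request:
{"name": "send_rows", "arguments": {
  "targets": [
    [[0.05,-0.2,0],[0,0,0]],
    [[0.05,-0.4,0.1],[0,0,0]],
    [[0.05,-0.6,0.2],[0,0,0]],
    [[0.05,-0.8,0.3],[0,0,0]],
    [[0.05,-0.8,0.3],[0,0,0]],
    [[0.05,-0.8,0.3],[0,0,0]]
  ]
}}

```text
clock: 2.82
tool_pos: [0.4445, -0.2534, 0.2893]
eef_rot: [0.0, 1.0, 0.001, -0.0]
contact_force: [0.1, -0.5, 0.8]
opening: 0.997
finger_force: 0.0
```

```bash
cat >> h.py <<'E'
def blobs(d,roi,thr=100):
    g=d["img"].max(2).copy();m=np.zeros_like(g);x0,y0,x1,y1=[int(c) for c in roi];m[y0:y1,x0:x1]=g[y0:y1,x0:x1]
    bw=cv2.morphologyEx((m>thr).astype(np.uint8),cv2.MORPH_CLOSE,np.ones((3,3)))
    cs,_=cv2.findContours(bw,cv2.RETR_EXTERNAL,cv2.CHAIN_APPROX_NONE)
    return sorted([c for c in cs if cv2.contourArea(c)>40],key=cv2.contourArea,reverse=True)
def ends(d,c,z):
    """contour mapped to plane z -> extreme points along main axis (pixels, world)"""
    P=np.array([plane(d,u,v,z) for u,v in c[:,0].astype(float)])
    (cx,cy),(w,h),a=cv2.minAreaRect(P[:,:2].astype(np.float32))
    B=cv2.boxPoints(((cx,cy),(w,h),a));e=B[1]-B[0] if np.linalg.norm(B[1]-B[0])>np.linalg.norm(B[2]-B[1]) else B[2]-B[1]
    t=e/np.linalg.norm(e);s=P[:,:2]@t;out=[]
    for sel in (s<s.min()+.004,s>s.max()-.004): out.append((c[sel,0].mean(0),P[sel].mean(0)))
    return (cx,cy),(w,h),np.arctan2(t[1],t[0]),out
E
python3 - <<'E'
from h import *
st();w1=pickle.load(open("w1.pkl","rb"));w2=wrist("w2");cv2.imwrite("pics/w2b.png",cv2.resize(w2["img"],(800,600),interpolation=cv2.INTER_CUBIC))
rois={"w1":[(40,100,150,160),(70,180,150,225)]}
for n,d in(("w1",w1),("w2",w2)):
    for nm,zz in(("sc",.004),("fc",.004)):
        c=np.array([[.46,-.28],[.573,-.277]])[0 if nm=="sc" else 1]
        q=np.array([project(d,[c[0]+i,c[1]+j,0]) for i in(-.055,.055) for j in(-.1,.1)])
        r=[max(0,q[:,0].min()),max(0,q[:,1].min()),q[:,0].max(),q[:,1].max()]
        for k in blobs(d,r)[:2]:
            e=ends(d,k,zz);print(n,nm,cv2.contourArea(k),np.round(e[0],4),np.round(e[1],4),"ang %.3f"%e[2],[ (np.round(a,1),np.round(b,4)) for a,b in e[3]])
E
```

```text
t2.83 [ 0.4445 -0.2534  0.2893] yaw(x) 3.141 zdir [-0.001  0.001 -1.   ] F [ 0.1 -0.5  0.8] op 0.997 ff 0.0 q [ 0.45  0.43 -0.03  1.79  0.01  0.93  1.98]
w1 sc 1268.0 [ 0.4499 -0.2862] [0.1592 0.0601] ang 1.525 [(array([ 45. , 141.4]), array([ 0.4628, -0.3649,  0.004 ])), (array([141.3, 151.2]), array([ 0.4788, -0.2091,  0.004 ]))]
w1 fc 319.5 [ 0.5776 -0.274 ] [0.0118 0.1173] ang -1.217 [(array([139. , 196.9]), array([ 0.5575, -0.2205,  0.004 ])), (array([ 79.2, 218.2]), array([ 0.5965, -0.3284,  0.004 ]))]
w2 sc 1803.0 [ 0.4623 -0.2853] [0.1597 0.0626] ang 1.315 [(array([181.9, 145. ]), array([ 0.441 , -0.3605,  0.004 ])), (array([291.3, 172.7]), array([ 0.4796, -0.2089,  0.004 ]))]
w2 fc 512.0 [ 0.5771 -0.2741] [0.0136 0.1174] ang -1.223 [(array([282.1, 224.1]), array([ 0.5571, -0.2202,  0.004 ])), (array([209.8, 248.2]), array([ 0.5958, -0.3279,  0.004 ]))]
```

View pics/w2b.png

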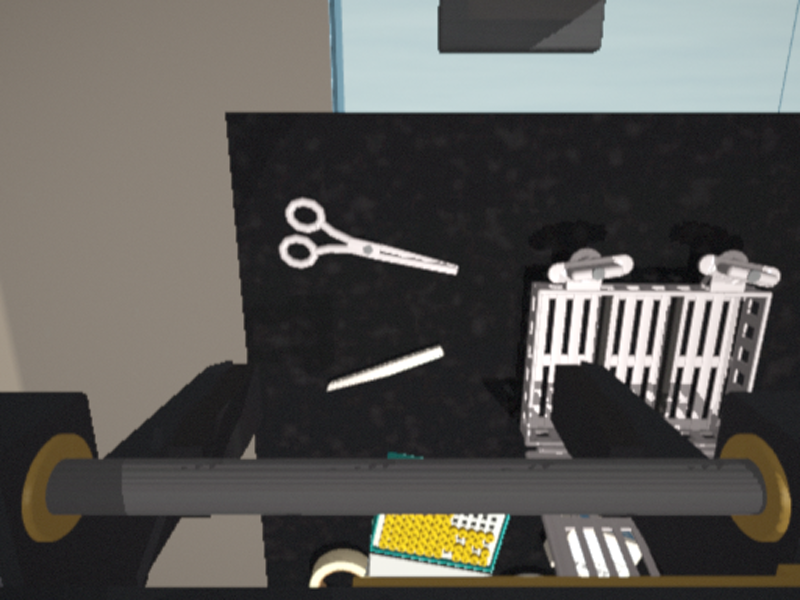

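Second view: scissors tips at (458,269), screw at (368,250), ring centres (305,215) and (299,251). The forceps run (328,388)–(442,350). I'll triangulate these and zoom on the cassette.

Run:
```python
from h import *
w1=pickle.load(open("w1.pkl","rb"));w2=pickle.load(open("w2.pkl","rb"))
for n,a,b in(("fcA",(139,196.9),(282.1,224.1)),("fcB",(79.2,218.2),(209.8,248.2)),("tip",(141.3,151.2),(291.3,172.7))):
    print(n,np.round(tri([(w1,*a),(w2,*b)]),4))
k=.64
for n,d,t,r1,r2,j in(("w1",w1,(141.3,151.2),(87*k,191*k),(86*k,221*k),(146*k,220*k)),("w2",w2,(291.3,172.7),(305*k,215*k),(299*k,251*k),(368*k,250*k))):
    z=.005;t,r1,r2,j=[plane(d,*q,z)[:2] for q in(t,r1,r2,j)];m=(r1+r2)/2;u=(t-m)/np.linalg.norm(t-m)
    print(n,"tip",t,"mid",m,"ang %.3f"%np.arctan2(u[1],u[0]),"joint",t-.086*u,"screw",j,np.linalg.norm(t-m))
x0,y0,x1,y1=175,130,315,255
c=w1["img"][y0:y1,x0:x1];c=cv2.resize(c,None,fx=5.6,fy=4.8,interpolation=cv2.INTER_CUBIC) if 0 else cv2.resize(c,None,fx=4.8,fy=4.8,interpolation=cv2.INTER_CUBIC)
cv2.imwrite("pics/c1.png",c);print(c.shape)
```

```text
fcA [ 0.5571 -0.2203  0.0044]
fcB [ 0.5959 -0.328   0.0046]
tip [ 0.479  -0.2089  0.0049]
w1 tip [ 0.47857463 -0.20880897] mid [ 0.44727723 -0.34489593] ang 1.345 joint [ 0.45929945 -0.29262107] screw [ 0.46157507 -0.28520647] 0.13963949220436397
w2 tip [ 0.47938419 -0.20900992] mid [ 0.4465164  -0.34490113] ang 1.333 joint [ 0.45916648 -0.29259965] screw [ 0.46144383 -0.28700893] 0.13980955856858052
(600, 672, 3)
```

View pics/c1.png

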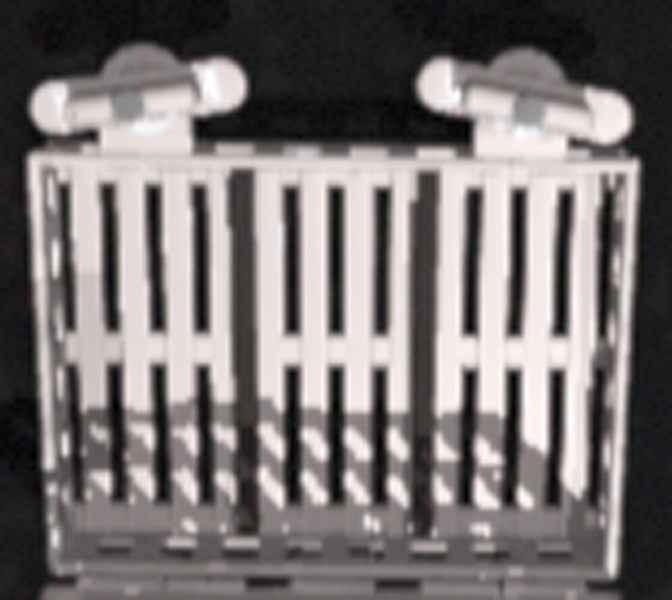

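The crop (scale 4.8, origin 175,130) shows the rim's outer corners at (30,156), (637,158), (52,575) and (617,577). The right turnbutton's bar runs (30,107)–(247,82) and the left one's (417,80)–(633,117). The rubber rails are at x≈243 and 425.

Run:
```python
from h import *
w1=pickle.load(open("w1.pkl","rb"));a,b=pickle.load(open("s0.pkl","rb"))
f=lambda x,y,z:plane(w1,x/4.8+175-.4,y/4.8+130-.4,z)[:2]
C=[f(30,156,.03),f(637,158,.03),f(52,575,.03),f(617,577,.03)]
print(np.round(C,4));c=np.mean(C,0);e=(C[1]-C[0])+(C[3]-C[2]);g=(C[2]-C[0])+(C[3]-C[1])
print("centre",c,"yaw from front/back",-np.arctan2(e[0],e[1]),"from sides",np.arctan2(g[1],g[0]),np.linalg.norm(C[1]-C[0]),np.linalg.norm(C[2]-C[0]))
for n,p,q in(("right",(30,107),(247,82)),("left",(417,80),(633,117))):
    P,Q=f(*p,.04),f(*q,.04);d=Q-P;print(n,"pivot",(P+Q)/2,"len",np.linalg.norm(d),"ang of bar",np.arctan2(d[1],d[0]))
r1=[f(240,170,.014),f(243,530,.014)];r2=[f(430,170,.014),f(423,530,.014)];print("rails",np.round(r1+r2,4))
# lid tab angle: top-edge corners in top cam & known hinge
k=.64
for h in(1.5,1.57,1.65,1.75,1.85):
    P=np.array([.646+.156*-np.cos(h),-.044,.034+.156*np.sin(h)]);
    print(h,np.round(np.array(project(a,P+[0,.1,0]))/k),np.round(np.array(project(a,P-[0,.1,0]))/k),np.round(np.array(project(b,P+[0,.1,0]))/k),np.round(np.array(project(b,P-[0,.1,0]))/k))
```

```text
[[ 0.4918 -0.1391]
 [ 0.4923  0.0615]
 [ 0.6433 -0.1407]
 [ 0.644   0.0605]]
centre [ 0.56783517 -0.03945237] yaw from front/back -0.002986692015374509 from sides -0.008922941063649362 0.20060140760638873 0.15145661404813118
right pivot [ 0.4697886  -0.10077268] len 0.07041481185399413 ang of bar 1.6864337758741692
left pivot [0.4709729  0.02343407] len 0.0706323570479116 ang of bar 1.4017750766375325
rails [[ 0.4997 -0.0715]
 [ 0.633  -0.074 ]
 [ 0.4997 -0.0067]
 [ 0.633  -0.0085]]
1.5 [359. 263.] [487. 261.] [422. 274.] [318. 231.]
1.57 [359. 256.] [487. 254.] [419. 278.] [314. 234.]
1.65 [359. 248.] [487. 246.] [415. 283.] [310. 239.]
1.75 [359. 238.] [486. 236.] [410. 290.] [304. 245.]
1.85 [359. 229.] [486. 227.] [405. 298.] [299. 252.]
```

Run:
```python
from h import *
r=down(1.339);go(([.4592,-.2926,.08],r),([.4592,-.2926,.003],r))
```

```text
[[np.float64(-0.0463), np.float64(-0.1349), np.float64(0.6995)], [np.float64(0.0005), np.float64(-0.0003), np.float64(0.5743)]] rows>=9.7
[[np.float64(-0.0461), np.float64(-0.1353), np.float64(0.9562)], [np.float64(0.0005), np.float64(-0.0003), np.float64(0.5743)]] rows>=9.7
```

Request:
{"name": "send_rows", "arguments": {
  "targets": [
    [[-0.02,-0.06,0.1],[0,0,0.06]],
    [[-0.046,-0.135,0.2],[0,0,0.12]],
    [[-0.046,-0.135,0.3],[0,0,0.18]],
    [[-0.046,-0.135,0.4],[0,0,0.24]],
    [[-0.046,-0.135,0.5],[0,0,0.3]],
    [[-0.046,-0.135,0.55],[0,0,0.36]],
    [[-0.046,-0.135,0.6],[0,0,0.42]],
    [[-0.046,-0.135,0.65],[0,0,0.48]],
    [[-0.046,-0.135,0.7],[0,0,0.54]],
    [[-0.046,-0.135,0.7],[0,0,0.5743]],
    [[-0.046,-0.135,0.7],[0,0,0.5743]],
    [[-0.046,-0.135,0.7],[0,0,0.5743]]
  ],
  "fingers": 0.5
}}

```text
clock: 4.38
tool_pos: [0.4592, -0.294, 0.0803]
eef_rot: [0.784, 0.621, 0.001, 0.0]
contact_force: [-0.3, 0.2, -1.0]
opening: 0.499
finger_force: 0.0
```

Run:
```python
from h import *
st();r=down(1.339);go(([.4592,-.2926,.003],r))
```

```text
t4.38 [ 0.4592 -0.294   0.0803] yaw(x) 1.340 zdir [ 0.002  0.001 -1.   ] F [-0.3  0.2 -1. ] op 0.499 ff 0.0 q [ 0.27  0.81  0.37  1.93 -0.57  0.51  0.81]
[[np.float64(0.0041), np.float64(-0.0015), np.float64(0.2576)], [np.float64(0.0005), np.float64(-0.0003), np.float64(0.0003)]] rows>=1.2
```

Request:
{"name": "send_rows", "arguments": {
  "targets": [
    [[0.004,-0.0015,0.1],[0,0,0]],
    [[0.004,-0.0015,0.2],[0,0,0]],
    [[0.004,-0.0015,0.257],[0,0,0]],
    [[0.004,-0.0015,0.257],[0,0,0]],
    [[0.004,-0.0015,0.257],[0,0,0]]
  ]
}}

```text
clock: 5.0
tool_pos: [0.4582, -0.2945, 0.0033]
eef_rot: [0.785, 0.619, 0.0, 0.001]
contact_force: [-0.8, -0.1, 0.1]
opening: 0.5
finger_force: 0.0
```

Request:
{"name": "send_rows", "arguments": {
  "targets": [
    [[0,0,0],[0,0,0]],
    [[0,0,0],[0,0,0]],
    [[0,0,0],[0,0,0]],
    [[0,0,0],[0,0,0]],
    [[0,0,0],[0,0,0]]
  ],
  "fingers": 0,
  "newtons": 25
}}

```text
clock: 5.62
tool_pos: [0.4576, -0.294, 0.0025]
eef_rot: [0.785, 0.619, 0.0, -0.0]
contact_force: [-0.3, 0.3, -1.2]
opening: 0.006
finger_force: 0.0
```

Run:
```python
from h import *
st();r=down(1.565);p=get_state()["tool_pos"];go(([p[0],p[1],.13],r),([.528,-.0455,.13],r))
```

```text
t5.62 [ 0.4576 -0.294   0.0025] yaw(x) 1.336 zdir [-0.  0. -1.] F [-0.3  0.3 -1.2] op 0.006 ff 0.0 q [ 0.34  0.93  0.25  1.95 -0.64  0.34  0.87]
[[np.float64(0.0), np.float64(-0.0), np.float64(-0.425)], [np.float64(-0.0), np.float64(-0.0), np.float64(-0.073)]] rows>=2.0
[[np.float64(0.8602), np.float64(0.0352), np.float64(-0.4249)], [np.float64(-0.0), np.float64(-0.0), np.float64(-0.073)]] rows>=4.6
```

Run:
```python
from h import *
a=snapshot("top");b=snapshot("side");w=wrist("w3")
A=a["img"][130:300,260:440];B=b["img"][90:220,130:300]
o=np.zeros((600,800,3),np.uint8)
A=cv2.resize(A,(400,378));o[:378,:400]=A;B=cv2.resize(B,(400,306));o[:306,400:]=B
o[380:600,:293]=cv2.resize(w["img"],(293,220));cv2.imwrite("pics/m1.png",o)
```

```text
(no output)
```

View pics/m1.png

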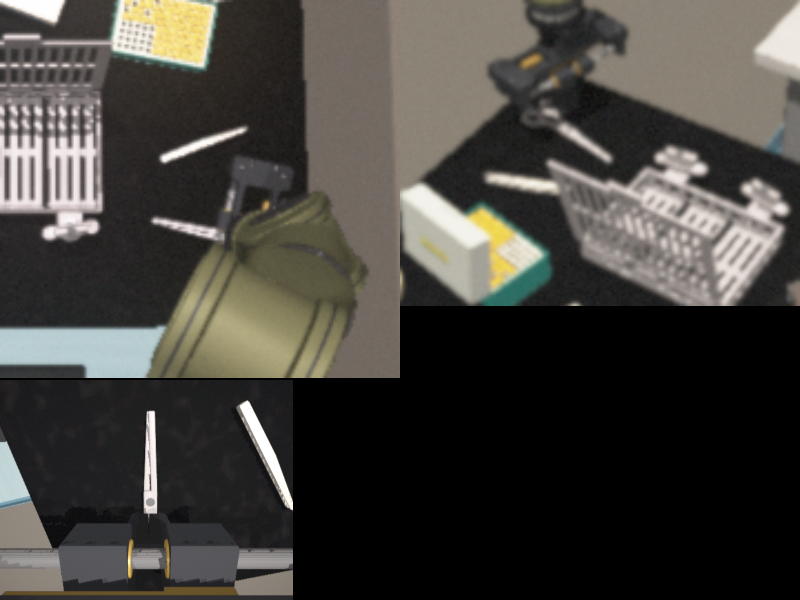

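The composite shows the fingers shut behind the screw with nothing between them. The scissors lie in front of the pads, so I'll compare their current position with the earlier one.

Run:
```python
from h import *
w=pickle.load(open("w3.pkl","rb"))
t=plane(w,263.9,54.1,.005);s=plane(w,262.1,213,.007);print(t,s,np.linalg.norm((t-s)[:2]),np.arctan2(*(t-s)[[1,0]]))
print("w2 tip-screw",.479-.4615,-.209+.287)
```

```text
[ 0.47987315 -0.20853415  0.005     ] [ 0.46030571 -0.28798956  0.007     ] 0.08182938087142581 1.329331878588472
w2 tip-screw 0.01749999999999996 0.07799999999999999
```

Run:
```python
from h import *
w=pickle.load(open("w3.pkl","rb"));T=w["T_tool_cam"];Ti=np.linalg.inv(T)
for q in([0,0,0],[.009,0,0],[.009,.0,-.01],[.009,.0175,0],[.009,0,-.019],[.004,0,.0]):
    p=Ti[:3,:3]@q+Ti[:3,3];print(q,np.round([p[0]/p[2]*w["fx"]+w["cx"],p[1]/p[2]*w["fy"]+w["cy"]],1))
c=w["img"][180:320,190:330];cv2.imwrite("pics/c3.png",cv2.resize(c,(590,590),interpolation=cv2.INTER_CUBIC))
```

```text
[0, 0, 0] [259.9 221.1]
[0.009, 0, 0] [259.9 206. ]
[0.009, 0.0, -0.01] [259.9 212. ]
[0.009, 0.0175, 0] [291.1 206.1]
[0.009, 0, -0.019] [260. 218.]
[0.004, 0, 0.0] [259.9 214.4]
```

View pics/c3.png

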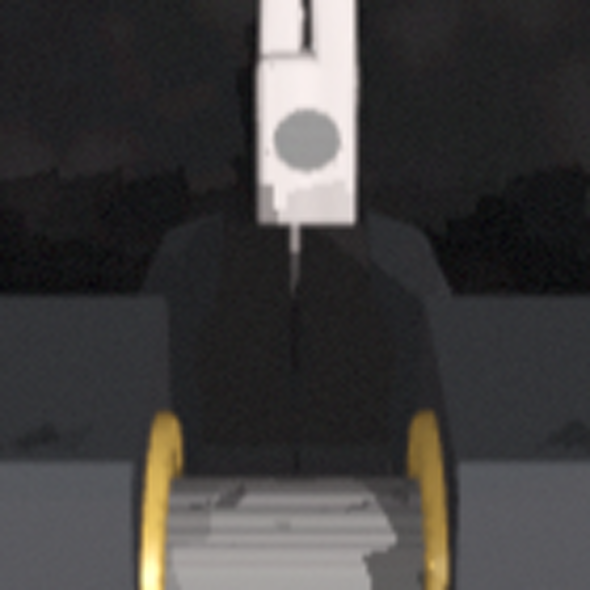

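The fingertips show at row 233, where the calibration puts them at about 206–221. I'll check their real place in an enlarged side view with the TCP projection marked.

Run:
```python
from h import *
b=snapshot("side");a=snapshot("top")
s=get_state();Rm=R.from_quat(s["eef_rot"]).as_matrix();p=np.array(s["tool_pos"])
def crop(d,h,sc,col):
    u,v=project(d,p);x0,y0=int(u)-h,int(v)-h
    I=np.clip(d["img"].astype(float)*1.0,0,255)/255;I=(I**.5*255).astype(np.uint8)[y0:y0+2*h,x0:x0+2*h]
    I=cv2.resize(I,None,fx=sc,fy=sc,interpolation=cv2.INTER_CUBIC)
    for dz,c in((0,(0,0,255)),(-.019,(0,255,0)),(-.064,(255,0,0))):
        q=project(d,p+Rm[:,2]*dz);cv2.circle(I,(int((q[0]-x0+.5)*sc),int((q[1]-y0+.5)*sc)),4,c,1)
    return I
A=crop(b,40,5,0);B=crop(a,40,5,0);cv2.imwrite("pics/m2.png",np.hstack([A,B]));print(A.shape)
```

```text
(400, 400, 3)
```

View pics/m2.png

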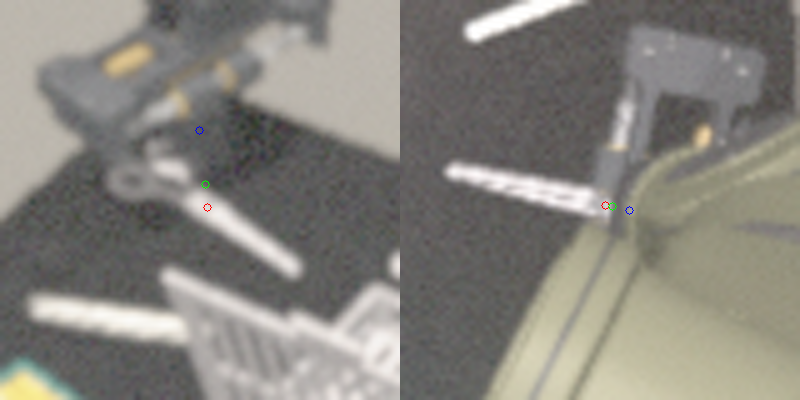

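Several checks agree. The open-finger spacing, the no-contact miss and the top view all put the real fingertips about 40 mm behind the reported TCP along the tool axis. I'll open the fingers and probe downward gently to measure that offset.

Request:
{"name": "send_rows", "arguments": {
  "targets": [
    [[0,0,0],[0,0,0]],
    [[0,0,0],[0,0,0]],
    [[0,0,0.03],[0,0,0]],
    [[0,0,0.05],[0,0,0]],
    [[0,0,0.07],[0,0,0]],
    [[0,0,0.08],[0,0,0]],
    [[0,0,0.08],[0,0,0]]
  ],
  "fingers": 0.5
}}

```text
clock: 6.75
tool_pos: [0.4575, -0.294, -0.0218]
eef_rot: [0.785, 0.619, -0.0, -0.0]
contact_force: [0.3, 1.1, -0.1]
opening: 0.5
finger_force: 0.0
```

Run:
```python
from h import *
st();wrist("w4")
```

```text
t6.75 [ 0.4575 -0.294  -0.0218] yaw(x) 1.336 zdir [-0.  0. -1.] F [ 0.3  1.1 -0.1] op 0.500 ff 0.0 q [ 0.36  0.97  0.21  1.95 -0.65  0.29  0.88]
```

The TCP reads −22 mm with no contact, which confirms the offset. I'll continue in finer steps.

Request:
{"name": "send_rows", "arguments": {
  "targets": [
    [[0,0,0.02],[0,0,0]],
    [[0,0,0.03],[0,0,0]],
    [[0,0,0.04],[0,0,0]],
    [[0,0,0.04],[0,0,0]]
  ]
}}

```text
clock: 7.3
tool_pos: [0.4575, -0.2939, -0.0338]
eef_rot: [0.785, 0.619, -0.0, -0.0]
contact_force: [-0.3, 0.5, -0.8]
opening: 0.499
finger_force: 0.0
```

Request:
{"name": "send_rows", "arguments": {
  "targets": [
    [[0,0,0.005],[0,0,0]],
    [[0,0,0.01],[0,0,0]],
    [[0,0,0.01],[0,0,0]]
  ]
}}

```text
clock: 7.68
tool_pos: [0.4578, -0.2941, -0.035]
eef_rot: [0.785, 0.619, 0.0, 0.0]
contact_force: [-2.1, 1.1, 14.5]
opening: 0.503
finger_force: 7.3
```

The bench contact comes at TCP z ≈ −0.0345, so the tips lie 35 mm behind the TCP. I'll back off 1.5 mm and close.

Request:
{"name": "send_rows", "arguments": {
  "targets": [
    [[0,0,-0.008],[0,0,0]],
    [[0,0,-0.008],[0,0,0]]
  ]
}}

```text
clock: 7.92
tool_pos: [0.4579, -0.2941, -0.034]
eef_rot: [0.785, 0.619, 0.0, 0.0]
contact_force: [0.2, 0.3, -0.0]
opening: 0.498
finger_force: 0.0
```

Request:
{"name": "send_rows", "arguments": {
  "targets": [
    [[0,0,0],[0,0,0]],
    [[0,0,0],[0,0,0]],
    [[0,0,0],[0,0,0]],
    [[0,0,0],[0,0,0]]
  ],
  "fingers": 0,
  "newtons": 25
}}

```text
clock: 8.43
tool_pos: [0.4576, -0.294, -0.0342]
eef_rot: [0.785, 0.619, -0.0, -0.0]
contact_force: [-0.1, 0.1, -0.4]
opening: 0.14
finger_force: 24.8
```

Request:
{"name": "send_rows", "arguments": {
  "targets": [
    [[0,0,-0.05],[0,0,0]],
    [[0,0,-0.2],[0,0,0]],
    [[0,0,-0.4],[0,0,0]],
    [[0,0,-0.5],[0,0,0]],
    [[0,0,-0.5],[0,0,0]]
  ]
}}

```text
clock: 9.05
tool_pos: [0.459, -0.295, 0.1189]
eef_rot: [0.785, 0.619, 0.001, 0.003]
contact_force: [0.1, 0.3, -0.1]
opening: 0.142
finger_force: 24.8
```

```bash
cat >> h.py <<'E'
OFF=np.array([0,0,.035])   # reported TCP lies 35 mm beyond the real fingertips
def tip(p,r): return (np.array(p)+r.apply(OFF),r)
E
python3 - <<'E'
from h import *
st();w=wrist("w5");c=w["img"][0:260,130:390];cv2.imwrite("pics/c5.png",cv2.resize(c,(600,600),interpolation=cv2.INTER_CUBIC))
r=down(1.565);go(tip([.528,-.0455,.1],r),tip([.528,-.0455,.018],r))
E
```

```text
t9.05 [ 0.459  -0.295   0.1189] yaw(x) 1.336 zdir [ 0.005 -0.003 -1.   ] F [ 0.1  0.3 -0.1] op 0.142 ff 24.8 q [ 0.23  0.75  0.43  1.91 -0.54  0.59  0.79]
[[np.float64(0.8598), np.float64(0.0333), np.float64(0.1737)], [np.float64(0.0007), np.float64(0.0002), np.float64(-0.0729)]] rows>=4.2
[[np.float64(0.8599), np.float64(0.0328), np.float64(0.447)], [np.float64(0.0007), np.float64(0.0002), np.float64(-0.0729)]] rows>=4.7
```

View pics/c5.png

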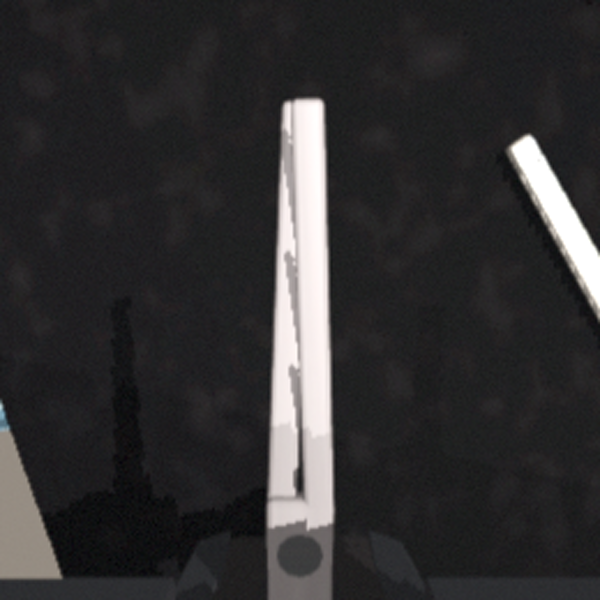

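The scissors are gripped squarely at the joint: tips at (305,100), screw at (300,555). I'll carry them over the cassette.

Request:
{"name": "send_rows", "arguments": {
  "targets": [
    [[0.15,0.005,0],[0,0,-0.02]],
    [[0.3,0.01,0],[0,0,-0.04]],
    [[0.45,0.015,0],[0,0,-0.06]],
    [[0.6,0.02,0],[0,0,-0.073]],
    [[0.75,0.025,0],[0,0,-0.073]],
    [[0.85,0.033,0.05],[0,0,-0.073]],
    [[0.852,0.033,0.17],[0,0,-0.073]],
    [[0.852,0.033,0.17],[0,0,-0.073]],
    [[0.852,0.033,0.17],[0,0,-0.073]]
  ]
}}

```text
clock: 10.22
tool_pos: [0.5264, -0.0487, 0.0651]
eef_rot: [0.71, 0.705, -0.0, -0.0]
contact_force: [0.1, -0.3, -0.5]
opening: 0.142
finger_force: 24.8
```

Run:
```python
from h import *
st();r=down(1.565);go(([.528,-.048,-.0195],r))
```

```text
t10.22 [ 0.5264 -0.0487  0.0651] yaw(x) 1.564 zdir [-0.001 -0.    -1.   ] F [ 0.1 -0.3 -0.5] op 0.142 ff 24.8 q [-0.2   0.82  0.35  1.98 -0.62  0.44  0.61]
[[np.float64(0.0024), np.float64(0.0056), np.float64(0.2819)], [np.float64(-0.0003), np.float64(0.0001), np.float64(-0.0004)]] rows>=1.4
```

Request:
{"name": "send_rows", "arguments": {
  "targets": [
    [[0.002,0.016,0],[0,0,0]],
    [[0.002,0.016,0.1],[0,0,0]],
    [[0.002,0.016,0.2],[0,0,0]],
    [[0.002,0.016,0.25],[0,0,0]],
    [[0.002,0.016,0.28],[0,0,0]],
    [[0.002,0.016,0.28],[0,0,0]]
  ]
}}

```text
clock: 10.98
tool_pos: [0.5319, -0.0474, -0.0189]
eef_rot: [0.709, 0.705, 0.0, 0.0]
contact_force: [0.4, 0.1, -0.6]
opening: 0.142
finger_force: 24.8
```

```bash
python3 -c "
from h import *
st()"
```

```text
t10.97 [ 0.5319 -0.0474 -0.0189] yaw(x) 1.565 zdir [ 0.  0. -1.] F [ 0.4  0.1 -0.6] op 0.142 ff 24.8 q [-0.12  0.96  0.21  1.98 -0.69  0.27  0.66]
```

Request:
{"name": "send_rows", "arguments": {
  "targets": [
    [[0,0,0.003],[0,0,0]],
    [[0,0,0.003],[0,0,0]]
  ]
}}

```text
clock: 11.22
tool_pos: [0.5321, -0.0472, -0.0194]
eef_rot: [0.709, 0.705, 0.0, 0.0]
contact_force: [0.4, 0.0, -0.6]
opening: 0.142
finger_force: 24.8
```

Request:
{"name": "send_rows", "arguments": {
  "targets": [
    [[0,0,0],[0,0,0]],
    [[0,0,0],[0,0,0]],
    [[0,0,-0.05],[0,0,0]],
    [[0,0,-0.15],[0,0,0]],
    [[0,0,-0.35],[0,0,0]],
    [[0,0,-0.5],[0,0,0]],
    [[0,0,-0.5],[0,0,0]]
  ],
  "fingers": 0.24
}}

```text
clock: 12.1
tool_pos: [0.534, -0.0477, 0.134]
eef_rot: [0.709, 0.705, 0.002, 0.003]
contact_force: [-0.0, -0.6, -0.1]
opening: 0.238
finger_force: 0.0
```

Run:
```python
from h import *
st();r=down(1.921);go(([.5766,-.2741,.115],r),([.5766,-.2741,.04],r),([.5766,-.2741,-.0335],r))
```

```text
t12.10 [ 0.534  -0.0477  0.134 ] yaw(x) 1.565 zdir [ 0.008 -0.001 -1.   ] F [-0.  -0.6 -0.1] op 0.238 ff 0.0 q [-0.27  0.72  0.47  1.93 -0.55  0.61  0.55]
[[np.float64(-0.7538), np.float64(0.146), np.float64(0.0649)], [np.float64(0.0023), np.float64(0.0006), np.float64(-0.1134)]] rows>=3.7
[[np.float64(-0.7537), np.float64(0.1442), np.float64(0.3149)], [np.float64(0.0023), np.float64(0.0006), np.float64(-0.1134)]] rows>=4.0
[[np.float64(-0.7535), np.float64(0.1423), np.float64(0.5599)], [np.float64(0.0023), np.float64(0.0006), np.float64(-0.1134)]] rows>=4.6
```

Run:
```python
from h import *
a,b=pickle.load(open("s0.pkl","rb"));w2=pickle.load(open("w2.pkl","rb"));k=.64
print(tri([(w2,372*k,550*k),(a,552*k,252*k)]),tri([(w2,491*k,570*k),(a,485*k,246*k)]),tri([(w2,491*k,570*k),(b,236*k,280*k)]))
for z in(0,.03,.06):print(z,plane(a,485*k,248*k,z),plane(a,552*k,252*k,z),plane(w2,372*k,550*k,z),plane(w2,491*k,570*k,z))
```

```text
[ 0.65363458 -0.2663221   0.1468065 ] [ 0.6724509  -0.1680226   0.13857093] [ 0.73345424 -0.20894341  0.11291156]
0 [ 0.67754981 -0.16123218  0.        ] [ 0.6681126  -0.28260126  0.        ] [ 0.78692132 -0.28869023  0.        ] [ 0.8129392  -0.16043083  0.        ]
0.03 [ 0.67394797 -0.15809038  0.03      ] [ 0.6647181  -0.27679283  0.03      ] [ 0.76050708 -0.28653955  0.03      ] [ 0.78486525 -0.16646194  0.03      ]
0.06 [ 0.67034613 -0.15494857  0.06      ] [ 0.66132361 -0.27098441  0.06      ] [ 0.73409284 -0.28438887  0.06      ] [ 0.75679131 -0.17249304  0.06      ]
```

Run:
```python
from h import *
a,b=pickle.load(open("s0.pkl","rb"));k=.64
for v in(308,311,314):print(tri([(a,486*k,247*k),(b,302*k,v*k)]))
u,w=project(b,[.670,-.158,.0]);print("bench corner in side",u/k,w/k)
for z in(.03,.05,.07):
  P=plane(a,486*k,247*k,z);print(z,np.round(np.array(project(b,P))/k))
```

```text
[ 0.67687962 -0.16150479  0.0269282 ]
[ 0.67766583 -0.16208832  0.01924261]
[ 0.67845917 -0.16267674  0.01149013]
bench corner in side 307.7957141518731 316.2642279768491
0.03 [304. 307.]
0.05 [305. 299.]
0.07 [305. 291.]
```

The tip box is about 30 mm high, so a vertical grasp of the forceps clears it.

Request:
{"name": "send_rows", "arguments": {
  "targets": [
    [[-0.18,0.03,0],[0,0,-0.04]],
    [[-0.38,0.07,0.02],[0,0,-0.08]],
    [[-0.58,0.11,0.06],[0,0,-0.1134]],
    [[-0.7535,0.145,0.12],[0,0,-0.1134]],
    [[-0.7535,0.145,0.31],[0,0,-0.1134]],
    [[-0.7535,0.145,0.31],[0,0,-0.1134]],
    [[-0.7535,0.145,0.31],[0,0,-0.1134]]
  ],
  "fingers": 0.4
}}

```text
clock: 12.98
tool_pos: [0.5742, -0.2726, 0.0379]
eef_rot: [0.573, 0.82, 0.0, -0.0]
contact_force: [-0.1, -0.5, -0.6]
opening: 0.4
finger_force: 0.0
```

Run:
```python
from h import *
st();r=down(1.921);go(([.5766,-.2741,-.0335],r))
```

```text
t12.97 [ 0.5742 -0.2726  0.0379] yaw(x) 1.922 zdir [ 0.     0.001 -1.   ] F [-0.1 -0.5 -0.6] op 0.400 ff 0.0 q [ 0.22  0.94  0.28  1.66 -0.41  0.6   1.09]
[[np.float64(-0.0073), np.float64(0.0056), np.float64(0.2382)], [np.float64(0.0002), np.float64(-0.0001), np.float64(0.0004)]] rows>=1.1
```

Request:
{"name": "send_rows", "arguments": {
  "targets": [
    [[-0.007,0.006,0.1],[0,0,0]],
    [[-0.007,0.006,0.18],[0,0,0]],
    [[-0.007,0.006,0.22],[0,0,0]],
    [[-0.007,0.006,0.237],[0,0,0]],
    [[-0.007,0.006,0.237],[0,0,0]]
  ]
}}

```text
clock: 13.6
tool_pos: [0.5769, -0.2749, -0.0332]
eef_rot: [0.573, 0.82, 0.0, 0.001]
contact_force: [-0.2, -0.6, 0.4]
opening: 0.398
finger_force: 0.0
```

Request:
{"name": "send_rows", "arguments": {
  "targets": [
    [[0,0,0],[0,0,0]],
    [[0,0,0],[0,0,0]],
    [[0,0,0],[0,0,0]],
    [[0,0,0],[0,0,0]]
  ],
  "fingers": 0,
  "newtons": 15
}}

```text
clock: 14.1
tool_pos: [0.5764, -0.275, -0.0338]
eef_rot: [0.573, 0.82, 0.0, 0.0]
contact_force: [-1.0, -0.3, 2.0]
opening: 0.087
finger_force: 15.0
```

Request:
{"name": "send_rows", "arguments": {
  "targets": [
    [[0,0,-0.05],[0,0,0]],
    [[0,0,-0.2],[0,0,0]],
    [[0,0,-0.4],[0,0,0]],
    [[0,0,-0.5],[0,0,0]],
    [[0,0,-0.5],[0,0,0]]
  ]
}}

```text
clock: 14.72
tool_pos: [0.578, -0.276, 0.1196]
eef_rot: [0.573, 0.82, 0.001, 0.003]
contact_force: [-0.4, 0.3, -0.8]
opening: 0.089
finger_force: 15.0
```

Run:
```python
from h import *
st();wrist("w6")
w1=pickle.load(open("w1.pkl","rb"))
for t in(-.16,.16):
    r=down(1.565,t);print(t,"zdir",r.as_matrix()[:,2]);go(tip([.574,-.04,.12],r))
```

```text
t14.72 [ 0.578  -0.276   0.1196] yaw(x) 1.921 zdir [ 0.006 -0.003 -1.   ] F [-0.4  0.3 -0.8] op 0.089 ff 15.0 q [ 0.19  0.83  0.34  1.62 -0.37  0.75  1.05]
-0.16 zdir [ 1.59315530e-01 -9.23455219e-04 -9.87227283e-01]
[[np.float64(0.7327), np.float64(0.2775), np.float64(0.1061)], [np.float64(-0.0497), np.float64(-0.0087), np.float64(0.1132)]] rows>=3.8
0.16 zdir [-1.59315530e-01  9.23455219e-04 -9.87227283e-01]
[[np.float64(0.7456), np.float64(0.2426), np.float64(0.106)], [np.float64(0.0511), np.float64(0.0094), np.float64(0.1132)]] rows>=3.8
```

Run:
```python
from h import *
r=down(1.565,-.2);go(tip([.572,-.04,.11],r))
```

```text
[[np.float64(0.7334), np.float64(0.2754), np.float64(0.1386)], [np.float64(-0.0623), np.float64(-0.011), np.float64(0.1131)]] rows>=3.8
```

Request:
{"name": "send_rows", "arguments": {
  "targets": [
    [[0.1,0.04,0],[-0.04,-0.007,0.07]],
    [[0.25,0.1,0],[-0.0623,-0.011,0.113]],
    [[0.4,0.16,0],[-0.0623,-0.011,0.113]],
    [[0.55,0.21,0.02],[-0.0623,-0.011,0.113]],
    [[0.68,0.26,0.08],[-0.0623,-0.011,0.113]],
    [[0.7334,0.2754,0.138],[-0.0623,-0.011,0.113]],
    [[0.7334,0.2754,0.138],[-0.0623,-0.011,0.113]],
    [[0.7334,0.2754,0.138],[-0.0623,-0.011,0.113]]
  ]
}}

```text
clock: 15.78
tool_pos: [0.5781, -0.0416, 0.0745]
eef_rot: [0.706, 0.701, 0.069, 0.07]
contact_force: [0.4, -0.2, 0.4]
opening: 0.09
finger_force: 15.0
```

Run:
```python
from h import *
st();wrist("w7");r=down(1.565,-.2);p=lambda z:(np.array([.572,-.04,z])+r.apply([0,0,.0338]),r)
go(p(.07),p(.03),p(.0155))
```

```text
t15.78 [ 0.5781 -0.0416  0.0745] yaw(x) 1.563 zdir [ 0.196 -0.002 -0.981] F [ 0.4 -0.2  0.4] op 0.090 ff 15.0 q [-0.12  0.78  0.19  2.04 -0.77  0.19  0.74]
[[np.float64(0.0059), np.float64(-0.0239), np.float64(0.1243)], [np.float64(-0.0006), np.float64(0.0003), np.float64(-0.0006)]] rows>=0.6
[[np.float64(0.006), np.float64(-0.0501), np.float64(0.255)], [np.float64(-0.0006), np.float64(0.0003), np.float64(-0.0006)]] rows>=1.2
[[np.float64(0.006), np.float64(-0.0596), np.float64(0.3024)], [np.float64(-0.0006), np.float64(0.0003), np.float64(-0.0006)]] rows>=1.5
```

Run:
```python
from h import *
r=down(1.565,-.12);p=lambda z:(np.array([.568,-.031,z])+r.apply([0,0,.0338]),r)
go(p(.07),p(.045),p(.0152))
```

```text
[[np.float64(0.0358), np.float64(-0.0462), np.float64(0.1212)], [np.float64(0.0249), np.float64(0.0003), np.float64(-0.0006)]] rows>=0.6
[[np.float64(0.0359), np.float64(-0.0626), np.float64(0.2029)], [np.float64(0.0249), np.float64(0.0003), np.float64(-0.0006)]] rows>=1.0
[[np.float64(0.0359), np.float64(-0.0821), np.float64(0.3003)], [np.float64(0.0249), np.float64(0.0003), np.float64(-0.0006)]] rows>=1.5
```

Request:
{"name": "send_rows", "arguments": {
  "targets": [
    [[0.036,-0.046,0.06],[0.025,0,0]],
    [[0.036,-0.046,0.12],[0.025,0,0]],
    [[0.036,-0.0626,0.2],[0.025,0,0]],
    [[0.036,-0.0626,0.2],[0.025,0,0]],
    [[0.036,-0.0626,0.2],[0.025,0,0]]
  ]
}}

```text
clock: 16.45
tool_pos: [0.572, -0.03, 0.0125]
eef_rot: [0.708, 0.703, 0.042, 0.043]
contact_force: [0.8, 0.4, -0.0]
opening: 0.091
finger_force: 15.0
```

Run:
```python
from h import *
st();r=down(1.565,-.12);p=lambda z:(np.array([.568,-.031,z])+r.apply([0,0,.0338]),r)
go(p(.025),p(.0152))
```

```text
t16.45 [ 0.572  -0.03    0.0125] yaw(x) 1.564 zdir [ 0.12  -0.001 -0.993] F [ 0.8  0.4 -0. ] op 0.091 ff 15.0 q [-0.14  0.9   0.18  1.99 -0.79  0.19  0.73]
[[np.float64(-0.0033), np.float64(-0.0082), np.float64(0.0699)], [np.float64(0.0001), np.float64(-0.0001), np.float64(-0.0004)]] rows>=0.3
[[np.float64(-0.0033), np.float64(-0.0121), np.float64(0.1023)], [np.float64(0.0001), np.float64(-0.0001), np.float64(-0.0004)]] rows>=0.5
```

Request:
{"name": "send_rows", "arguments": {
  "targets": [
    [[-0.003,-0.004,0.03],[0,0,0]],
    [[-0.003,-0.008,0.07],[0,0,0]],
    [[-0.003,-0.012,0.09],[0,0,0]],
    [[-0.003,-0.012,0.1],[0,0,0]],
    [[-0.003,-0.012,0.1],[0,0,0]]
  ]
}}

```text
clock: 17.08
tool_pos: [0.5717, -0.0298, -0.0184]
eef_rot: [0.708, 0.704, 0.042, 0.042]
contact_force: [0.0, 0.3, -0.5]
opening: 0.088
finger_force: 15.0
```

Run:
```python
from h import *
st()
```

```text
t17.07 [ 0.5717 -0.0298 -0.0184] yaw(x) 1.565 zdir [ 0.119  0.    -0.993] F [ 0.   0.3 -0.5] op 0.088 ff 15.0 q [-0.1   0.95  0.11  1.99 -0.8   0.12  0.75]
```

Request:
{"name": "send_rows", "arguments": {
  "targets": [
    [[0,0,0],[0,0,0]],
    [[0,0,0],[0,0,0]],
    [[0,0.006,-0.05],[0,0,0]],
    [[0,0.02,-0.17],[0,0,0]],
    [[0,0.045,-0.37],[0,0,0]],
    [[0,0.07,-0.57],[0,0,0]],
    [[0,0.07,-0.57],[0,0,0]]
  ],
  "fingers": 0.17
}}

```text
clock: 17.95
tool_pos: [0.5754, -0.0305, 0.1598]
eef_rot: [0.708, 0.704, 0.046, 0.046]
contact_force: [-0.5, 0.6, -0.6]
opening: 0.168
finger_force: 0.0
```

Run:
```python
from h import *
st();r=down(np.pi/2);w=wrist("w8")
go(([.47,-.04,.33],down(1.57)),([.47,-.04,.25],down(1.57)))
```

```text
t17.95 [ 0.5754 -0.0305  0.1598] yaw(x) 1.565 zdir [ 0.129 -0.001 -0.992] F [-0.5  0.6 -0.6] op 0.168 ff 0.0 q [-0.33  0.69  0.51  1.92 -0.65  0.55  0.6 ]
[[np.float64(-0.0355), np.float64(-0.271), np.float64(-0.6145)], [np.float64(0.0396), np.float64(-0.0002), np.float64(-0.0014)]] rows>=3.2
[[np.float64(-0.0357), np.float64(-0.3041), np.float64(-0.3498)], [np.float64(0.0396), np.float64(-0.0002), np.float64(-0.0014)]] rows>=2.2
```

Run:
```python
from h import *
r=down(np.pi);go(([.48,-.04,.33],r))
```

```text
[[np.float64(-0.0353), np.float64(-0.2379), np.float64(-0.6103)], [np.float64(0.0313), np.float64(0.031), np.float64(-0.5009)]] rows>=8.5
```

Request:
{"name": "send_rows", "arguments": {
  "targets": [
    [[0,-0.02,-0.2],[0,0,0]],
    [[-0.01,-0.05,-0.4],[0.004,0.004,-0.06]],
    [[-0.02,-0.12,-0.61],[0.008,0.008,-0.12]],
    [[-0.035,-0.238,-0.61],[0.011,0.011,-0.18]],
    [[-0.035,-0.238,-0.61],[0.015,0.015,-0.24]],
    [[-0.035,-0.238,-0.61],[0.019,0.019,-0.3]],
    [[-0.035,-0.238,-0.61],[0.022,0.022,-0.36]],
    [[-0.035,-0.238,-0.61],[0.026,0.026,-0.42]],
    [[-0.035,-0.238,-0.61],[0.031,0.031,-0.5]],
    [[-0.035,-0.238,-0.61],[0.031,0.031,-0.5]],
    [[-0.035,-0.238,-0.61],[0.031,0.031,-0.5]]
  ],
  "fingers": 0
}}

```text
clock: 19.38
tool_pos: [0.4787, -0.0397, 0.3265]
eef_rot: [0.002, 1.0, 0.001, -0.004]
contact_force: [1.2, 0.6, 0.1]
opening: 0.004
finger_force: 0.0
```

Run:
```python
from h import *
st();w=wrist("w9")
u=[project(w,[x,y,.02]) for x in(.46,.66) for y in(-.16,.08)];u=np.array(u);print(u.round())
x0,y0=np.maximum(u.min(0)-5,0).astype(int);x1,y1=(u.max(0)+5).astype(int)
c=w["img"][y0:y1,x0:x1];s=min(780/c.shape[1],590/c.shape[0]);cv2.imwrite("pics/c9.png",cv2.resize(c,None,fx=s,fy=s,interpolation=cv2.INTER_CUBIC));print(x0,y0,s)
```

```text
t19.38 [ 0.4787 -0.0397  0.3265] yaw(x) 3.138 zdir [-0.007  0.001 -1.   ] F [1.2 0.6 0.1] op 0.004 ff 0.0 q [-0.23  0.36  0.31  1.81 -0.13  1.    1.7 ]
[[175. 134.]
 [344. 134.]
 [184. 261.]
 [336. 261.]]
170 128 4.27536231884058
```

View pics/c9.png

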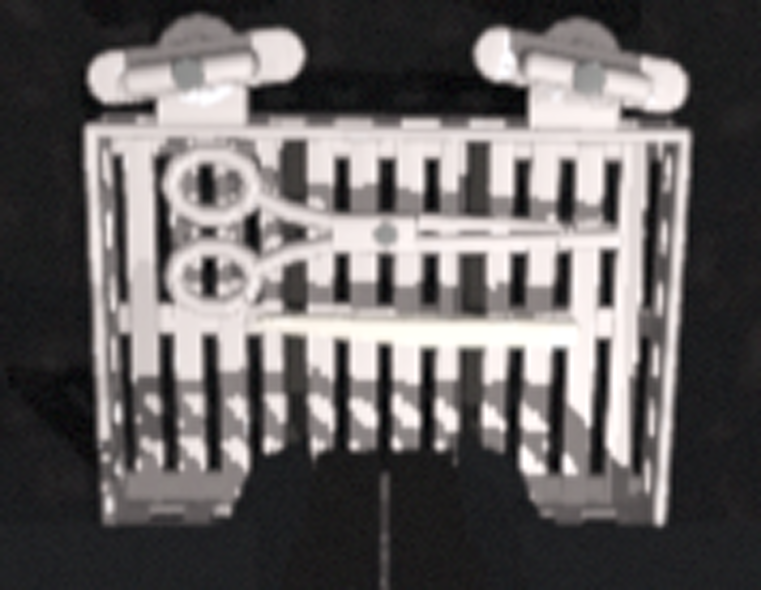

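The scissors lie straight along the tray: rings at (210,185) and (212,275), screw (386,233), tips (618,235). The forceps lie parallel beside them from (265,322) to (577,335). Both cross the two dark rails. Next I'll close the lid from behind.

Run:
```python
from h import *
r=down(np.pi);go(([.72,-.04,.30],r),([.72,-.04,.12],r))
```

```text
[[np.float64(-0.8048), np.float64(0.0035), np.float64(0.0832)], [np.float64(0.0003), np.float64(-0.0022), np.float64(-0.0015)]] rows>=3.9
[[np.float64(-0.8088), np.float64(0.0029), np.float64(0.6832)], [np.float64(0.0003), np.float64(-0.0022), np.float64(-0.0015)]] rows>=5.1
```

Request:
{"name": "send_rows", "arguments": {
  "targets": [
    [[-0.2,0.003,0],[0,-0.002,-0.001]],
    [[-0.4,0.003,0],[0,-0.002,-0.001]],
    [[-0.6,0.003,0.02],[0,-0.002,-0.001]],
    [[-0.808,0.003,0.08],[0,-0.002,-0.001]],
    [[-0.808,0.003,0.2],[0,-0.002,-0.001]],
    [[-0.808,0.003,0.35],[0,-0.002,-0.001]],
    [[-0.808,0.003,0.5],[0,-0.002,-0.001]],
    [[-0.808,0.003,0.6],[0,-0.002,-0.001]],
    [[-0.808,0.003,0.683],[0,-0.002,-0.001]],
    [[-0.808,0.003,0.683],[0,-0.002,-0.001]]
  ]
}}

```text
clock: 20.68
tool_pos: [0.7186, -0.0394, 0.1184]
eef_rot: [0.001, 1.0, 0.001, -0.002]
contact_force: [0.2, -0.9, 0.6]
opening: 0.003
finger_force: 0.0
```

Run:
```python
from h import *
st();r=down(np.pi);P=[]
for f in(1.57,1.35,1.1,.85,.6,.4,.2,.1,0):
    rr=.135;x=.647-rr*np.cos(f)+.002*np.sin(f)+.009;z=.034+rr*np.sin(f)+.002*np.cos(f)-.035;P.append(([x,-.04,min(z,.125)],r))
go(*P)
```

```text
t20.68 [ 0.7186 -0.0394  0.1184] yaw(x) 3.140 zdir [-0.005  0.001 -1.   ] F [ 0.2 -0.9  0.6] op 0.003 ff 0.0 q [-0.12  0.93  0.25  1.32 -0.25  0.93  1.75]
[[np.float64(0.2025), np.float64(-0.0022), np.float64(-0.021)], [np.float64(0.0003), np.float64(-0.0014), np.float64(-0.0004)]] rows>=1.0
[[np.float64(0.3008), np.float64(-0.0023), np.float64(-0.0206)], [np.float64(0.0003), np.float64(-0.0014), np.float64(-0.0004)]] rows>=1.4
[[np.float64(0.4069), np.float64(-0.0024), np.float64(-0.0041)], [np.float64(0.0003), np.float64(-0.0014), np.float64(-0.0004)]] rows>=2.0
[[np.float64(0.5004), np.float64(-0.0026), np.float64(0.0579)], [np.float64(0.0003), np.float64(-0.0014), np.float64(-0.0004)]] rows>=2.4
[[np.float64(0.5757), np.float64(-0.0028), np.float64(0.1411)], [np.float64(0.0003), np.float64(-0.0014), np.float64(-0.0004)]] rows>=2.8
[[np.float64(0.6196), np.float64(-0.0029), np.float64(0.2195)], [np.float64(0.0003), np.float64(-0.0014), np.float64(-0.0004)]] rows>=3.2
[[np.float64(0.647), np.float64(-0.003), np.float64(0.3051)], [np.float64(0.0003), np.float64(-0.0014), np.float64(-0.0004)]] rows>=3.4
[[np.float64(0.6542), np.float64(-0.0031), np.float64(0.3495)], [np.float64(0.0003), np.float64(-0.0014), np.float64(-0.0004)]] rows>=3.6
[[np.float64(0.6569), np.float64(-0.0031), np.float64(0.3944)], [np.float64(0.0003), np.float64(-0.0014), np.float64(-0.0004)]] rows>=3.7
```

Request:
{"name": "send_rows", "arguments": {
  "targets": [
    [[0.05,0,-0.01],[0,0,0]],
    [[0.1,0,-0.02],[0,0,0]],
    [[0.15,0,-0.02],[0,0,0]],
    [[0.2,0,-0.02],[0,0,0]],
    [[0.25,0,-0.02],[0,0,0]],
    [[0.3,0,-0.02],[0,0,0]],
    [[0.35,0,-0.015],[0,0,0]],
    [[0.405,0,-0.004],[0,0,0]],
    [[0.45,0,0.025],[0,0,0]],
    [[0.5,0,0.058],[0,0,0]],
    [[0.54,0,0.1],[0,0,0]],
    [[0.576,0,0.141],[0,0,0]]
  ]
}}

```text
clock: 22.18
tool_pos: [0.5494, -0.0398, 0.0799]
eef_rot: [0.001, 1.0, 0.0, 0.002]
contact_force: [0.8, -0.2, 0.4]
opening: 0.009
finger_force: 0.4
```

Run:
```python
from h import *
st();r=down(np.pi);wrist("w10");P=[]
for f in(.4,.2,.1,.03):
    rr=.14;x=.647-rr*np.cos(f)+.002*np.sin(f)+.009;z=.034+rr*np.sin(f)+.002*np.cos(f)-.035;P.append(([x,-.04,min(z,.125)],r))
go(*P)
```

```text
t22.18 [ 0.5494 -0.0398  0.0799] yaw(x) 3.140 zdir [ 0.005  0.001 -1.   ] F [ 0.8 -0.2  0.4] op 0.009 ff 0.4 q [-0.12  0.78  0.18  1.91 -0.28  0.46  1.83]
[[np.float64(0.0622), np.float64(-0.0009), np.float64(0.0768)], [np.float64(0.0003), np.float64(-0.0), np.float64(-0.0004)]] rows>=0.5
[[np.float64(0.091), np.float64(-0.0011), np.float64(0.1654)], [np.float64(0.0003), np.float64(-0.0), np.float64(-0.0004)]] rows>=0.9
[[np.float64(0.0986), np.float64(-0.0011), np.float64(0.2114)], [np.float64(0.0003), np.float64(-0.0), np.float64(-0.0004)]] rows>=1.1
[[np.float64(0.1012), np.float64(-0.0011), np.float64(0.244)], [np.float64(0.0003), np.float64(-0.0), np.float64(-0.0004)]] rows>=1.3
```

Request:
{"name": "send_rows", "arguments": {
  "targets": [
    [[0.03,0,0.035],[0,0,0]],
    [[0.062,0,0.077],[0,0,0]],
    [[0.078,0,0.12],[0,0,0]],
    [[0.091,0,0.165],[0,0,0]],
    [[0.098,0,0.21],[0,0,0]],
    [[0.101,0,0.235],[0,0,0]],
    [[0.101,0,0.25],[0,0,0]],
    [[0.101,0,0.26],[0,0,0]],
    [[0.101,0,0.26],[0,0,0]]
  ]
}}

```text
clock: 23.35
tool_pos: [0.5183, -0.0399, 0.001]
eef_rot: [0.0, 1.0, 0.0, 0.001]
contact_force: [-0.9, -0.6, 2.2]
opening: 0.004
finger_force: 1.4
```

Run:
```python
from h import *
st()
```

```text
t23.35 [ 0.5183 -0.0399  0.001 ] yaw(x) 3.141 zdir [ 0.002  0.001 -1.   ] F [-0.9 -0.6  2.2] op 0.004 ff 1.4 q [-0.06  0.9   0.09  2.02 -0.32  0.23  1.87]
```

Request:
{"name": "send_rows", "arguments": {
  "targets": [
    [[0,0,0.004],[0,0,0]],
    [[0,0,0.008],[0,0,0]],
    [[0,0,0.01],[0,0,0]],
    [[0,0,0.01],[0,0,0]]
  ]
}}

```text
clock: 23.85
tool_pos: [0.5184, -0.0398, 0.0005]
eef_rot: [0.0, 1.0, 0.001, 0.002]
contact_force: [-3.5, 0.6, 28.8]
opening: 0.005
finger_force: 14.8
```

Run:
```python
from h import *
st()
r=down(1.686);rl=down(1.402)
go(([.47,-.1012,.08],r),([.47,-.1012,.012],r))
```

```text
t23.85 [ 5.184e-01 -3.980e-02  5.000e-04] yaw(x) 3.141 zdir [ 0.004  0.001 -1.   ] F [-3.5  0.6 28.8] op 0.005 ff 14.8 q [-0.06  0.9   0.09  2.02 -0.32  0.22  1.87]
[[np.float64(0.1604), np.float64(-0.2044), np.float64(-0.2657)], [np.float64(0.0011), np.float64(0.0007), np.float64(0.4631)]] rows>=7.8
[[np.float64(0.1612), np.float64(-0.2047), np.float64(-0.039)], [np.float64(0.0011), np.float64(0.0007), np.float64(0.4631)]] rows>=7.8
```

The lid is against its stop: 29 N with the tip at 36 mm. Next is the right turnbutton.

Request:
{"name": "send_rows", "arguments": {
  "targets": [
    [[0,0,-0.1],[0,0,0]],
    [[0.03,-0.04,-0.2],[0,0,0.04]],
    [[0.08,-0.1,-0.266],[0,0,0.1]],
    [[0.16,-0.204,-0.266],[0,0,0.16]],
    [[0.16,-0.204,-0.266],[0,0,0.22]],
    [[0.16,-0.204,-0.266],[0,0,0.28]],
    [[0.16,-0.204,-0.266],[0,0,0.34]],
    [[0.16,-0.204,-0.266],[0,0,0.4]],
    [[0.16,-0.204,-0.266],[0,0,0.463]],
    [[0.16,-0.204,-0.266],[0,0,0.463]],
    [[0.16,-0.204,-0.266],[0,0,0.463]]
  ],
  "fingers": 0.35
}}

```text
clock: 25.22
tool_pos: [0.4699, -0.1009, 0.0773]
eef_rot: [0.664, 0.748, 0.001, 0.0]
contact_force: [-0.2, 0.4, 0.3]
opening: 0.354
finger_force: 0.0
```

Run:
```python
from h import *
st();d=wrist("w11")
r=down(1.686);go(([.4705,-.1011,.0105],r))
```

```text
t25.23 [ 0.4699 -0.1009  0.0773] yaw(x) 1.690 zdir [ 0.001  0.001 -1.   ] F [-0.2  0.4  0.3] op 0.354 ff 0.0 q [-0.15  0.78  0.44  2.12 -0.85  0.42  1.1 ]
[[np.float64(-0.0011), np.float64(0.0015), np.float64(0.2228)], [np.float64(0.0005), np.float64(-0.0002), np.float64(0.0011)]] rows>=1.1
```

Request:
{"name": "send_rows", "arguments": {
  "targets": [
    [[0,0.001,0.08],[0,0,0]],
    [[0,0.001,0.16],[0,0,0]],
    [[0,0.001,0.21],[0,0,0]],
    [[0,0.001,0.222],[0,0,0]],
    [[0,0.001,0.222],[0,0,0]]
  ]
}}

```text
clock: 25.9
tool_pos: [0.4704, -0.101, 0.0109]
eef_rot: [0.665, 0.747, 0.001, 0.0]
contact_force: [-0.0, -0.3, -0.7]
opening: 0.348
finger_force: 0.0
```

Request:
{"name": "send_rows", "arguments": {
  "targets": [
    [[0,0,0],[0,0,0]],
    [[0,0,0],[0,0,0]],
    [[0,0,0],[0,0,0]]
  ],
  "fingers": 0,
  "newtons": 25
}}

```text
clock: 26.28
tool_pos: [0.4712, -0.1009, 0.0112]
eef_rot: [0.665, 0.747, 0.001, 0.001]
contact_force: [1.2, 0.0, 2.7]
opening: 0.101
finger_force: 25.0
```

Run:
```python
from h import *
st();p=get_state()["tool_pos"];go((p,down(np.pi-.006)),(p,down(np.pi)))
```

```text
t26.27 [ 0.4712 -0.1009  0.0112] yaw(x) 1.687 zdir [ 0.003  0.    -1.   ] F [1.2 0.  2.7] op 0.101 ff 25.0 q [-0.02  0.88  0.23  2.14 -0.94  0.22  1.17]
[[np.float64(0.0), np.float64(0.0), np.float64(0.0)], [np.float64(0.0008), np.float64(0.0007), np.float64(-0.461)]] rows>=7.8
[[np.float64(0.0), np.float64(0.0), np.float64(0.0)], [np.float64(0.0008), np.float64(0.0007), np.float64(-0.4629)]] rows>=7.8
```

Request:
{"name": "send_rows", "arguments": {
  "targets": [
    [[0,0,0],[0,0,-0.05]],
    [[0,0,0],[0,0,-0.1]],
    [[0,0,0],[0,0,-0.15]],
    [[0,0,0],[0,0,-0.2]],
    [[0,0,0],[0,0,-0.25]],
    [[0,0,0],[0,0,-0.3]],
    [[0,0,0],[0,0,-0.35]],
    [[0,0,0],[0,0,-0.4]],
    [[0,0,0],[0,0,-0.44]],
    [[0,0,0],[0,0,-0.461]],
    [[0,0,0],[0,0,-0.461]],
    [[0,0,0],[0,0,-0.461]]
  ]
}}

```text
clock: 27.78
tool_pos: [0.4717, -0.1002, 0.0111]
eef_rot: [0.003, 1.0, 0.001, 0.002]
contact_force: [3.3, 3.4, 5.5]
opening: 0.101
finger_force: 25.0
```

Run:
```python
from h import *
st();print(get_state()["moment"])
```

```text
t27.77 [ 0.4717 -0.1002  0.0111] yaw(x) 3.135 zdir [ 0.004  0.001 -1.   ] F [3.3 3.4 5.5] op 0.101 ff 25.0 q [ 0.09  0.86  0.05  2.13 -0.26  0.15  1.94]
[ 0.84831391 -0.67457558  0.09127838]
```

Request:
{"name": "send_rows", "arguments": {
  "targets": [
    [[0,0,0],[0,0,0]],
    [[0,0,0],[0,0,0]],
    [[0,0,-0.1],[0,0,0]],
    [[0,0,-0.22],[0,0,0]],
    [[0,0,-0.22],[0,0,0]],
    [[0,0,-0.22],[0,0,0]]
  ],
  "fingers": 0.35
}}

```text
clock: 28.52
tool_pos: [0.4694, -0.1011, 0.0762]
eef_rot: [0.004, 1.0, 0.0, 0.0]
contact_force: [-0.7, -0.5, 0.0]
opening: 0.351
finger_force: 0.0
```

Run:
```python
from h import *
st();d=wrist("w12")
r=down(1.402);go(([.4713,.0232,.08],r))
```

```text
t28.52 [ 0.4694 -0.1011  0.0762] yaw(x) 3.134 zdir [ 0.  0. -1.] F [-0.7 -0.5  0. ] op 0.351 ff 0.0 q [ 0.05  0.74  0.11  2.11 -0.25  0.3   1.93]
[[np.float64(-0.0041), np.float64(0.414), np.float64(-0.0133)], [np.float64(0.0), np.float64(-0.0003), np.float64(0.5515)]] rows>=9.3
```

Request:
{"name": "send_rows", "arguments": {
  "targets": [
    [[0,0.05,-0.02],[0,0,0.055]],
    [[0,0.15,-0.02],[0,0,0.11]],
    [[0,0.3,-0.013],[0,0,0.165]],
    [[-0.004,0.414,-0.013],[0,0,0.22]],
    [[-0.004,0.414,-0.013],[0,0,0.275]],
    [[-0.004,0.414,-0.013],[0,0,0.33]],
    [[-0.004,0.414,-0.013],[0,0,0.385]],
    [[-0.004,0.414,-0.013],[0,0,0.44]],
    [[-0.004,0.414,-0.013],[0,0,0.495]],
    [[-0.004,0.414,-0.013],[0,0,0.5515]],
    [[-0.004,0.414,-0.013],[0,0,0.5515]],
    [[-0.004,0.414,-0.013],[0,0,0.5515]]
  ]
}}

```text
clock: 30.08
tool_pos: [0.4717, 0.0231, 0.0801]
eef_rot: [0.763, 0.646, 0.0, -0.0]
contact_force: [-0.1, -0.4, 0.7]
opening: 0.348
finger_force: 0.0
```

Run:
```python
from h import *
st()
r=down(1.402);go(([.4713,.0232,.0105],r))
```

```text
t30.07 [0.4717 0.0231 0.0801] yaw(x) 1.405 zdir [ 0.  0. -1.] F [-0.1 -0.4  0.7] op 0.348 ff 0.0 q [-0.46  0.79  0.53  2.15 -0.96  0.45  0.67]
[[np.float64(-0.0), np.float64(-0.0014), np.float64(0.2321)], [np.float64(0.0), np.float64(-0.0001), np.float64(0.001)]] rows>=1.1
```

Joint 5 is at −0.96, near its −1.0 limit, and turning clockwise would push it further. I'll approach from the other side instead, at yaw ≈ 4.0, and let the closing pads swing the fin in. Then I can turn clockwise to π within comfortable joint ranges.

Request:
{"name": "send_rows", "arguments": {
  "targets": [
    [[0,0,-0.03],[0,0,-0.055]],
    [[0,0,-0.03],[0,0,-0.11]],
    [[0,0,-0.03],[0,0,-0.165]],
    [[0,0,-0.03],[0,0,-0.22]],
    [[0,0,-0.03],[0,0,-0.275]],
    [[0,0,-0.03],[0,0,-0.33]],
    [[0,0,-0.03],[0,0,-0.385]],
    [[0,0,-0.03],[0,0,-0.44]],
    [[0,0,-0.03],[0,0,-0.495]],
    [[0,0,-0.03],[0,0,-0.55]],
    [[0,0,-0.03],[0,0,-0.605]],
    [[0,0,-0.03],[0,0,-0.605]]
  ],
  "fingers": 0.6
}}

```text
clock: 31.58
tool_pos: [0.4721, 0.0231, 0.0896]
eef_rot: [-0.08, 0.997, 0.0, 0.001]
contact_force: [-0.1, -0.4, 1.6]
opening: 0.599
finger_force: 0.0
```

Run:
```python
from h import *
st()
r=down(4.0);go(([.4713,.0232,.08],r),([.4713,.0232,.0105],r))
```

```text
t31.57 [0.4721 0.0231 0.0896] yaw(x) -2.981 zdir [ 0.001  0.001 -1.   ] F [-0.1 -0.4  1.6] op 0.599 ff 0.0 q [-0.21  0.7   0.1   2.13 -0.21  0.32  1.8 ]
[[np.float64(0.0027), np.float64(0.0008), np.float64(0.0321)], [np.float64(0.0001), np.float64(0.0006), np.float64(-0.222)]] rows>=3.7
[[np.float64(0.003), np.float64(0.0006), np.float64(0.2638)], [np.float64(0.0001), np.float64(0.0006), np.float64(-0.222)]] rows>=3.7
```

Request:
{"name": "send_rows", "arguments": {
  "targets": [
    [[0.003,0,0],[0,0,-0.055]],
    [[0.003,0,0],[0,0,-0.11]],
    [[0.003,0,0],[0,0,-0.165]],
    [[0.003,0,0],[0,0,-0.222]],
    [[0.003,0,0.03],[0,0,-0.222]],
    [[0.003,0,0.03],[0,0,-0.222]]
  ]
}}

```text
clock: 32.33
tool_pos: [0.4706, 0.023, 0.0799]
eef_rot: [-0.415, 0.91, 0.0, -0.0]
contact_force: [0.2, 0.1, -0.2]
opening: 0.6
finger_force: 0.0
```

Run:
```python
from h import *
st()
r=down(4.0);go(([.4713,.0232,.0105],r))
```

```text
t32.33 [0.4706 0.023  0.0799] yaw(x) -2.287 zdir [-0.  0. -1.] F [ 0.2  0.1 -0.2] op 0.600 ff 0.0 q [-0.12  0.72 -0.04  2.13  0.09  0.29  2.19]
[[np.float64(-0.0019), np.float64(-0.0014), np.float64(0.2313)], [np.float64(0.0001), np.float64(0.0), np.float64(-0.0011)]] rows>=1.1
```

Request:
{"name": "send_rows", "arguments": {
  "targets": [
    [[-0.002,-0.001,0.08],[0,0,0]],
    [[-0.002,-0.001,0.16],[0,0,0]],
    [[-0.002,-0.001,0.21],[0,0,0]],
    [[-0.002,-0.001,0.229],[0,0,0]],
    [[-0.002,-0.001,0.229],[0,0,0]]
  ]
}}

```text
clock: 32.95
tool_pos: [0.472, 0.0234, 0.012]
eef_rot: [-0.416, 0.909, -0.0, 0.001]
contact_force: [1.0, -1.6, 0.5]
opening: 0.603
finger_force: 0.0
```

Request:
{"name": "send_rows", "arguments": {
  "targets": [
    [[0,0,0],[0,0,0]],
    [[0,0,0],[0,0,0]],
    [[0,0,0],[0,0,0]],
    [[0,0,0],[0,0,0]],
    [[0,0,0],[0,0,0]]
  ],
  "fingers": 0,
  "newtons": 25
}}

```text
clock: 33.58
tool_pos: [0.4722, 0.0232, 0.0121]
eef_rot: [-0.416, 0.909, -0.0, 0.001]
contact_force: [0.3, -1.2, 1.1]
opening: 0.1
finger_force: 24.5
```

Run:
```python
from h import *
st();p=[.4713,.0232,.0105];go((p,down(np.pi-.006)))
```

```text
t33.58 [0.4722 0.0232 0.0121] yaw(x) -2.283 zdir [ 0.002  0.    -1.   ] F [ 0.3 -1.2  1.1] op 0.100 ff 24.5 q [-0.14  0.86 -0.02  2.16  0.1   0.13  2.18]
[[np.float64(0.002), np.float64(0.0023), np.float64(0.0053)], [np.float64(-0.0001), np.float64(0.0006), np.float64(0.2753)]] rows>=4.6
```

Opening 0.100 (8.8 mm) shows the fin is clamped and aligned with the pads. Now I'll turn it square.

Request:
{"name": "send_rows", "arguments": {
  "targets": [
    [[0,0,0],[0,0,0.05]],
    [[0,0,0],[0,0,0.1]],
    [[0,0,0],[0,0,0.15]],
    [[0,0,0],[0,0,0.2]],
    [[0,0,0],[0,0,0.24]],
    [[0,0,0],[0,0,0.275]],
    [[0,0,0],[0,0,0.275]],
    [[0,0,0],[0,0,0.275]]
  ]
}}

```text
clock: 34.58
tool_pos: [0.472, 0.0239, 0.0121]
eef_rot: [0.001, 1.0, 0.001, 0.001]
contact_force: [-0.2, 1.3, 4.4]
opening: 0.105
finger_force: 24.8
```

Run:
```python
from h import *
st()
```

```text
t34.58 [0.472  0.0239 0.0121] yaw(x) 3.139 zdir [ 0.001  0.001 -1.   ] F [-0.2  1.3  4.4] op 0.105 ff 24.8 q [-0.18  0.86  0.05  2.16 -0.32  0.13  1.74]
```

Request:
{"name": "send_rows", "arguments": {
  "targets": [
    [[0,0,0],[0,0,0]],
    [[0,0,0],[0,0,0]],
    [[0,0,-0.1],[0,0,0]],
    [[0,0,-0.3],[0,0,0]],
    [[0,0,-0.5],[0,0,0]],
    [[0,0,-0.7],[0,0,0]],
    [[0,0,-0.9],[0,0,0]],
    [[0,0,-0.9],[0,0,0]],
    [[0,0,-0.9],[0,0,0]]
  ],
  "fingers": 0.35
}}

```text
clock: 35.7
tool_pos: [0.4708, 0.0233, 0.2814]
eef_rot: [0.002, 1.0, 0.0, 0.0]
contact_force: [-0.5, -0.5, -0.1]
opening: 0.35
finger_force: 0.0
```

Run:
```python
from h import *
st();w=wrist("w13")
# rectify the region at the fins' height: 1 mm per pixel, x up, y left
X0,X1,Y0,Y1=.42,.53,-.16,.09
P=[(X1,Y1),(X1,Y0),(X0,Y0),(X0,Y1)]
src=np.float32([project(w,[x,y,.042]) for x,y in P]);dst=np.float32([[0,0],[250,0],[250,110],[0,110]])
I=cv2.warpPerspective(w["img"],cv2.getPerspectiveTransform(src,dst),(250,110));g=I.max(2)
for n,y in(("left",.0232),("right",-.1008)):
    c=int((Y1-y)*1000);sub=(g[62:105,c-45:c+45]>110).astype(np.uint8)  # from x=.468 down to .425
    cols=sub.sum(0);print(n,"bright width per row (x .468->.426):",sub.sum(1)[::4],"centre off mm",[round(float(45-np.flatnonzero(r).mean()),1) if r.any() else None for r in sub[::4]])
```

```text
t35.70 [0.4708 0.0233 0.2814] yaw(x) 3.137 zdir [ 0.     0.001 -1.   ] F [-0.5 -0.5 -0.1] op 0.350 ff 0.0 q [-0.38  0.4   0.34  1.92 -0.17  0.85  1.62]
left bright width per row (x .468->.426): [28 23 18 13 15 16 16 13  0  0  0] centre off mm [-0.8, 0.1, 1.1, 1.0, -0.4, -0.5, -1.5, -1.0, None, None, None]
right bright width per row (x .468->.426): [29 29 26 21 14 16 17 15  8  0  0] centre off mm [3.0, 3.0, 2.5, 1.0, -0.5, -0.5, -1.0, -1.0, -0.5, None, None]
```

Both bars measure 16 mm wide, point straight at the robot and are centred on their pivots within about 1 mm. The robot is clear of everything, so I'll hand in.

```bash
python3 -c "
from plant import *
print(finish_job())"
```

```text
the job is handed in; nothing more can be done
None
```

I've handed the job in at about 36 s on the robot's clock: the scissors and forceps lie flat side by side across both rails, the lid is pressed fully shut, and both turnbuttons are square across its front edge; no verdict came back.

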